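# Seal the airtight tub of jar caps

## Task

Close up the tub of jar caps so it is airtight: lay the lid squarely on the tub, letting go of it only once it rests there, then press its blue rim down all the way round, at the four corners and the middle of both long sides, until the seal is fully home everywhere. Leave the red vent plug up so the air can escape until the whole rim is down, then push the plug fully in. Do not shove the tub about, and leave the bottles and jars on the bench where they are.

Things in the scene. Friction and masses are not known exactly. Their poses are not given: they have to be found in the camera images.
- tub: Open white airtight tub, loose, about 1.6 kg, upright, turned about z; black jar caps inside, all over 35 mm below its rim. 130 mm (own x) by 180 mm (own y) outside, 142 x 192 mm over the stop collar below its neck; 90 mm tall, walls 5 mm, mouth 120 x 170 mm. Origin: centre of its underside, rim 90 mm above. Red gasket round the outside of its neck.
- lid: The tub's lid, loose, 0.35 kg: pale panel 3 mm thick, raised dark-blue rim, 143 (own x) by 193 mm (own y). Origin: centre of the panel's underside, which rests on the tub's rim; a rounded lip below it, 8 mm deep, enters the mouth with 2 mm play. Origin 8 mm above the bench when lying there, 90 mm above the tub's origin when home, axes parallel (a half turn is as good).
- lid_handle (a point): Centre of the grip bar of the white arched handle in the middle of the lid, 40 mm above the lid's origin. Bar 16 mm wide (lid's x), 14 mm tall, 72 mm long (lid's y), on two legs; 30 mm free height under it, 45 mm free to either side in the lid's x, then the raised rim (16 mm above the lid's origin). Take it across its 16 mm width.
- vent_top (a point): Top centre of the red vent plug, 22 mm across, on the panel at the lid's x = 0, y = +56 mm, 20 mm of free panel between its centre and the handle's end. Open, its top is 15 mm above the lid's origin; closed, 7 mm.
- vent (a joint): Vent plug travel in m: 0 open (raised), 0.008 pushed fully down (closed). Slides straight down into the panel, needs about 5 N, stays where it is left.
- rim_front_left (a joint): Travel in m of one of the six lengths of the lid's flexible rim, the corner at the lid's own -x, +y: about 0 raised, 0.008 fully seated. Goes straight down under about 8 N, independently of the others, then comes up hard against its stop; stays where it is left.
- press_front_left (a point): Point to press on that length (the corner at the lid's own -x, +y), on its top face, at the lid's x = -63, y = 88 mm; 16 mm above the lid's origin when raised, 8 mm when seated. The rim is 17 mm wide.
- rim_front (a joint): Travel in m of one of the six lengths of the lid's flexible rim, the middle third of the long side at the lid's -x: about 0 raised, 0.008 fully seated. Goes straight down under about 8 N, independently of the others, then comes up hard against its stop; stays where it is left.
- press_front (a point): Point to press on that length (the middle third of the long side at the lid's -x), on its top face, at the lid's x = -63, y = 0 mm; 16 mm above the lid's origin when raised, 8 mm when seated. The rim is 17 mm wide.
- rim_front_right (a joint): Travel in m of one of the six lengths of the lid's flexible rim, the corner at the lid's -x, -y: about 0 raised, 0.008 fully seated. Goes straight down under about 8 N, independently of the others, then comes up hard against its stop; stays where it is left.
- press_front_right (a point): Point to press on that length (the corner at the lid's -x, -y), on its top face, at the lid's x = -63, y = -88 mm; 16 mm above the lid's origin when raised, 8 mm when seated. The rim is 17 mm wide.
- rim_back_right (a joint): Travel in m of one of the six lengths of the lid's flexible rim, the corner at the lid's +x, -y: about 0 raised, 0.008 fully seated. Goes straight down under about 8 N, independently of the others, then comes up hard against its stop; stays where it is left.
- press_back_right (a point): Point to press on that length (the corner at the lid's +x, -y), on its top face, at the lid's x = 63, y = -88 mm; 16 mm above the lid's origin when raised, 8 mm when seated. The rim is 17 mm wide.
- rim_back (a joint): Travel in m of one of the six lengths of the lid's flexible rim, the middle third of the long side at the lid's +x: about 0 raised, 0.008 fully seated. Goes straight down under about 8 N, independently of the others, then comes up hard against its stop; stays where it is left.
- press_back (a point): Point to press on that length (the middle third of the long side at the lid's +x), on its top face, at the lid's x = 63, y = 0 mm; 16 mm above the lid's origin when raised, 8 mm when seated. The rim is 17 mm wide.
- rim_back_left (a joint): Travel in m of one of the six lengths of the lid's flexible rim, the corner at the lid's +x, +y: about 0 raised, 0.008 fully seated. Goes straight down under about 8 N, independently of the others, then comes up hard against its stop; stays where it is left.
- press_back_left (a point): Point to press on that length (the corner at the lid's +x, +y), on its top face, at the lid's x = 63, y = 88 mm; 16 mm above the lid's origin when raised, 8 mm when seated. The rim is 17 mm wide.
- pump_left: Bystander, loose: tall white pump bottle, 72 mm across, 195 mm tall, left of the work. Origin: centre of its underside.
- pump_right: Bystander, loose: tall pinkish-white pump bottle, 72 mm across, 195 mm tall, right of the work. Origin: centre of its underside.
- pump_far: Bystander, loose: tall pinkish-white pump bottle, 72 mm across, 195 mm tall, on the far side, in the middle. Origin: centre of its underside.
- jar_black_near: Bystander, loose: black screw-cap jar with a bright ring, 58 mm across, 40 mm tall, on the robot's side between lid and tub. Origin: centre of its underside.
- jar_black_far: Bystander, loose: same black jar, far left. Origin: centre of its underside.
- jar_blue: Bystander, loose: dark blue jar with white cap, 72 mm across, 64 mm tall, far right. Origin: centre of its underside.
- jar_cream: Bystander, loose: cream-coloured domed jar, 75 mm across, 63 mm tall, far side. Origin: centre of its underside.
Mind the look-alikes: they are no part of the job. What is shaped like the lid but yellow is not meant.

How it is judged:
By the outcome, as a careful person would: the job done as asked, in the order asked, and still so for the second after the job is handed in, with the robot touching nothing.
It also fails if it takes over 61 s, if anything falls off the work surface, if the arm or the gripper's body presses on something with over 40 N, if the wrist force passes 120 N, or if a joint passes its speed limit or range.

## Robot

A 6-joint arm with a two-finger parallel gripper is mounted at the origin on the work surface. World frame = base frame: x ahead of the robot, y to its left, z up, the work surface at z = 0. Lengths are in mm, angles in rad, forces in N, time in s.
With the tool pointing down it reaches from about 275 to 850 mm from the base axis. Payload 5.2 kg.
Tool frame: the origin (TCP) lies between the finger pads; the fingertips stand 17 mm ahead of it and the grasp point (between the pads) lies 2 mm behind it; y points along the fingers, x is the direction in which the jaws open and shut, and the axes are right-handed (so a half turn about y gives the same grasp; the last joint's range is limited). The gripper opens to 85 mm and grips with 20 to 120 N. Pads are 22 mm wide; open, the fingers measure 114 mm over their backs; the gripper's body (76 mm by 85 mm) begins 54 mm behind the grasp point. The pads swing forward as they close: fully open they stand 13 mm farther back than shut.
Start: joints at [-1.462, 0.259, 1.535, -0, 1.348, -0.203], TCP at [168.746, -523.479, 248.31] pointing down, gripper open.
Joint ranges: [-3.14, 3.14], [-0.91, 2.08], [0.19, 2.58], [-1.22, 4.36], [0.22, 2.71], [-3.12, 3.12]. Speed limits (rad/s): [2.57, 2.57, 3.14, 3.14, 3.14, 3.14].

## Interface

Orientations are given as a unit quaternion [w, x, y, z].
In Python, from workcell import bot, eyes gives the robot as it stands. The module is installed in compiled form; this text tells all that it offers.
- The arm moves only by the tool apply_moves, never from a script. Its argument "series" is a list of rows, each an object of numbers: "tx", "ty", "tz": the shift along the tool's x, y, z scaled (see below); "rx", "ry", "rz": the turn, a rotation vector about the tool's x, y, z scaled (see below); "hand": the gripper command: -1 is fully open, 1 is shut, values between are in proportion. A call has 1 to 10 rows; each row is the pose to reach, as a shift and turn from the pose measured when the call began, along the tool's axes at that moment; what a row does not reach only later rows make up. The controller multiplies each number of a shift by 0.6 m and each number of a turn by 0.5 rad. A row lasts 1/8 s, in which the tool goes at most 62.5 mm and 10.7 degrees, less where a joint would pass 70% of its speed; a pose out of reach is approached as far as the arm can. A call with a number of a shift or a turn outside -1 to 1 is refused whole. A call with a gripper value outside its range is refused whole. The fingers move at their own pace and stop on an object; the grip force is fixed at half the most. Time passes only in rows, so rows that repeat a pose let the fingers close. It gives the time, the measured TCP pose, the force and the opening at its end, in the units of the state.
- bot.sense(): the state, without advancing time (a new reading comes with each control period).
- eyes.snapshot(name): name is "scene" or "top"; returns a dict with "image" (384x512x3 uint8, red, green, blue), "fx", "fy", "cx", "cy" (pixels), "rvec" (rotation vector, rad) and "tvec" (3), from world to camera coordinates, as OpenCV has them. Camera axes: x right, y down, z forward; pixel columns grow to the right and rows downward; lengths in mm; the calibration is good to about 2 mm. A picture is of the moment at which its call begins. There is no depth.
- bot.finish_job(): hands the job in, once; it reports no verdict.
The state is a dict: "time": time; "joint_positions": joint angles; "joint_velocities": joint speeds; "joint_torque": joint torques, N m; "tool_pos": TCP position; "tcp_rot": TCP orientation; "ft_force": force on the tool from outside, world axes, zero at the start; "ft_torque": the same for the moment, N m; "opening": finger opening in mm.
Only numpy, scipy, OpenCV 4.12 (cv2) and the standard library are available. Lean on these libraries where they do the work, as an engineer would, in place of code of your own. Each camera call takes 0.05 s, during which the arm holds its last target.

## Working session

There is one attempt and no reset: what is moved stays moved. The work goes in short steps, Python scripts to look and compute and a tool call to move; the robot and the scene stay as the last step left them, time stands still between calls to the robot, and variables do not carry over. Pictures are saved under pics/ and viewed, and the job is handed in when it is done.

Besides the shell and the picture viewer there is one more tool, called after "Request:" as name(argument=value, ...), one argument or row to a line, values as JSON. apply_moves: Moves the arm, as the interface text tells. Its arguments: {"type":"object","properties":{"series":{"type":"array"}},"required":["series"]}

```bash
mkdir -p pics; cat > h.py <<'E'
import numpy as np, cv2
from workcell import bot, eyes
def snap(n,f):
    s=eyes.snapshot(n); np.savez(''+f+'.npz',**s)
    cv2.imwrite('pics/'+f+'.png',cv2.cvtColor(s['image'],cv2.COLOR_RGB2BGR)); return s
def load(f): return dict(np.load(''+f+'.npz'))
def ray(s,uv,z):
    R=cv2.Rodrigues(np.array(s['rvec'],float))[0];t=np.array(s['tvec'],float).ravel()
    uv=np.atleast_2d(np.array(uv,float));d=np.c_[(uv[:,0]-s['cx'])/s['fx'],(uv[:,1]-s['cy'])/s['fy'],np.ones(len(uv))]@R
    c=-R.T@t; return c+d*((z-c[2])/d[:,2])[:,None]
def proj(s,P):
    K=np.array([[s['fx'],0,s['cx']],[0,s['fy'],s['cy']],[0,0,1.]])
    return cv2.projectPoints(np.atleast_2d(np.array(P,float)),np.array(s['rvec'],float),np.array(s['tvec'],float),K,None)[0][:,0]
E
python3 - <<'E'
from h import *
a=snap('scene','scene0');b=snap('top','top0')
for s in(a,b):
    R=cv2.Rodrigues(np.array(s['rvec']))[0];print(s['fx'],s['cx'],s['cy'],-R.T@np.array(s['tvec']).ravel(),R.round(2).tolist())
st=bot.sense();print({k:np.round(v,3) for k,v in st.items()})
E
```

```text
365.721784101798 255.43328341003814 197.25346759721427 [1394.9681441   178.04509834 1082.24007625] [[-0.22, 0.98, -0.0], [0.75, 0.16, -0.64], [-0.63, -0.14, -0.76]]
439.1804595824076 258.896848984099 198.55186395197717 [ 404.5449381    -4.89476836 1397.58391405] [[0.01, -1.0, -0.01], [-0.99, -0.01, -0.1], [0.1, 0.01, -0.99]]
{'time': np.float64(0.1), 'joint_positions': array([-1.462,  0.259,  1.536, -0.   ,  1.348, -0.203]), 'joint_velocities': array([-0.   , -0.001, -0.001, -0.002,  0.001, -0.001]), 'joint_torque': array([ 3.0000e-03, -4.4698e+01, -2.9124e+01, -0.0000e+00,  6.0000e-03,
       -0.0000e+00]), 'tool_pos': array([ 168.701, -523.025,  247.551]), 'tcp_rot': array([ 0.572, -0.571,  0.417, -0.416]), 'ft_force': array([ 0.351, -0.08 , -0.156]), 'ft_torque': array([ 0.021,  0.024, -0.007]), 'opening': np.float64(85.91)}
```

View pics/scene0.png

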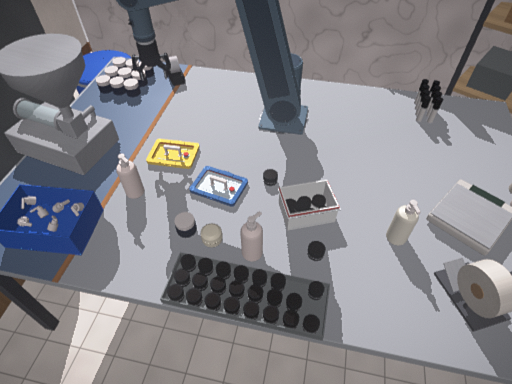

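View pics/top0.png

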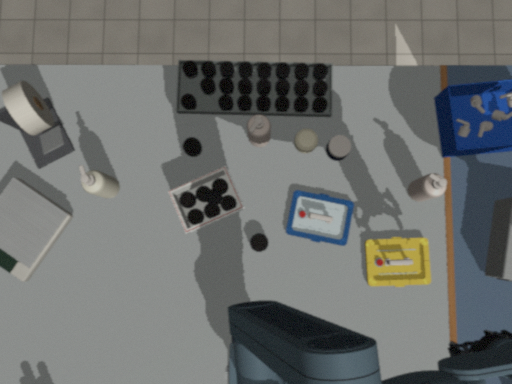

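Lid-shaped things in the top image: one with a blue rim at (319,217) and a yellow one at (398,261). The blue one fits the description. I'll enlarge it to confirm and measure.

```bash
python3 - <<'E'
from h import *
s=load('top0');im=s['image'];hsv=cv2.cvtColor(im,cv2.COLOR_RGB2HSV)
bgr=cv2.cvtColor(im,cv2.COLOR_RGB2BGR)
a=cv2.resize(bgr[180:255,275:365],None,fx=4.4,fy=4.4,interpolation=cv2.INTER_CUBIC)
b=cv2.resize(bgr[160:240,160:250],None,fx=4.4,fy=4.4,interpolation=cv2.INTER_CUBIC)
b=b[:a.shape[0]];cv2.imwrite('pics/crop0.png',np.hstack([a,b]))
m=cv2.inRange(hsv,(95,90,40),(130,255,255));m[:180]=0;m[255:]=0;m[:,:275]=0;m[:,365:]=0
c=max(cv2.findContours(m,0,1)[0],key=cv2.contourArea)
for z in(8,16,24):
    P=ray(s,c[:,0]+0.0,z)[:,:2].astype(np.float32);r=cv2.minAreaRect(P);print('lid',z,r)
r=hsv[...,0];rd=cv2.inRange(hsv,(0,120,80),(8,255,255))|cv2.inRange(hsv,(170,120,80),(180,255,255))
rd[:180]=0;rd[255:]=0;rd[:,:275]=0;rd[:,365:]=0
M=cv2.moments(rd,True);uv=(M['m10']/M['m00'],M['m01']/M['m00']);print('vent',M['m00'],uv,ray(s,uv,23))
# scene
q=load('scene0');h2=cv2.cvtColor(q['image'],cv2.COLOR_RGB2HSV)
m=cv2.inRange(h2,(95,110,60),(130,255,255));m[:160]=0;m[210:]=0;m[:,:185]=0;m[:,255:]=0
c=max(cv2.findContours(m,0,1)[0],key=cv2.contourArea)
for z in(8,16,24):print('lid scene',z,cv2.minAreaRect(ray(q,c[:,0],z)[:,:2].astype(np.float32)))
E
```

```text
lid 8 ((490.2357177734375, -177.16404724121094), (194.56533813476562, 151.7814483642578), 78.7826919555664)
lid 16 ((489.74237060546875, -176.17230224609375), (193.44515991210938, 150.90760803222656), 78.78264617919922)
lid 24 ((489.24896240234375, -175.1805419921875), (192.32505798339844, 150.0337677001953), 78.78267669677734)
vent 24.0 (301.875, 213.66666666666666) [[ 499.95132182 -119.9526451    23.        ]]
lid scene 8 ((478.47601318359375, -178.5609130859375), (196.10997009277344, 151.96014404296875), 78.69676208496094)
lid scene 16 ((485.30126953125, -175.90518188476562), (194.6495361328125, 150.82846069335938), 78.69676971435547)
lid scene 24 ((492.1264343261719, -173.24948120117188), (193.18907165527344, 149.69676208496094), 78.6967544555664)
```

View pics/crop0.png

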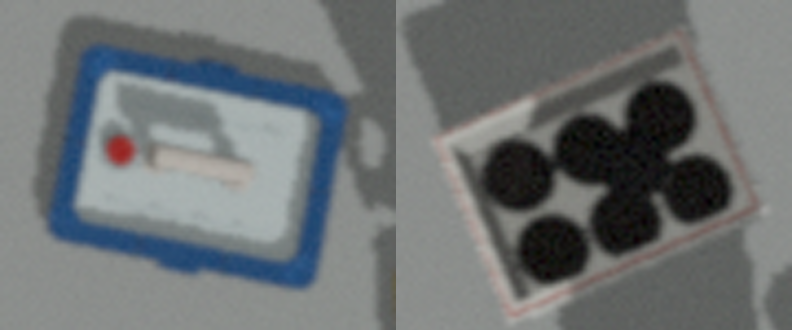

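The enlarged crop shows the blue-rimmed lid (left) with its white handle and red vent towards the +y end. The yellow one is the decoy. The lid measures 193 mm long, and 151 mm wide over its tabs. Its vent is 56 mm from the centre, so it checks out. Next, the tub.

```bash
cat >> h.py <<'E'
def redrect(s,box,zs):
    x0,y0,x1,y1=box;im=s['image'].astype(float);red=im[...,0]-np.maximum(im[...,1],im[...,2])
    m=np.zeros(red.shape);m[y0:y1,x0:x1]=red[y0:y1,x0:x1];m[m<18]=0
    v,u=np.nonzero(m);w=m[v,u];out=[]
    for z in zs:
        P=ray(s,np.c_[u,v],z)[:,:2]
        r=cv2.minAreaRect(P.astype(np.float32))
        a=np.deg2rad(r[2]);
        if r[1][0]>r[1][1]: a-=np.pi/2
        # local: x'=(cos a,sin a) short ; y' long
        c=np.array(r[0])
        for k in range(4):
            ex=np.array([np.cos(a),np.sin(a)]);ey=np.array([-ex[1],ex[0]])
            l=np.c_[(P-c)@ex,(P-c)@ey];S=[]
            W,L=min(r[1])/2,max(r[1])/2
            for ax,h,o in((0,W,L),(1,L,W)):
                for sg in(-1,1):
                    k_=(abs(l[:,ax]-sg*h)<6)&(abs(l[:,1-ax])<o-8)
                    p=np.polyfit(l[k_,1-ax],l[k_,ax],1,w=np.sqrt(w[k_]));S.append((p[0],p[1],k_.sum()))
            da=np.average([-S[0][0],-S[1][0],S[2][0],S[3][0]],weights=[q[2] for q in S])
            c=c+ex*(S[0][1]+S[1][1])/2+ey*(S[2][1]+S[3][1])/2;a+=da
            r=(c,(S[1][1]-S[0][1],S[3][1]-S[2][1]),0)
        out.append((z,c.round(1),np.round(r[1],1),round(np.rad2deg(a),2),[x[2] for x in S]))
    return out
E
python3 - <<'E'
from h import *
a=load('top0');b=load('scene0')
for r in redrect(a,(160,160,250,240),(70,80,90)):print('top',*r)
try:
  for r in redrect(b,(270,172,350,235),(70,80,90)):print('scene',*r)
except Exception as e:print(e)
bgr=cv2.cvtColor(b['image'],cv2.COLOR_RGB2BGR)
cv2.imwrite('pics/crop1.png',cv2.resize(bgr[165:245,260:360],None,fx=7,fy=7,interpolation=cv2.INTER_CUBIC))
E
```

```text
Traceback (most recent call last):
  File "h.py", line 32, in redrect
    p=np.polyfit(l[k_,1-ax],l[k_,ax],1,w=np.sqrt(w[k_]));S.append((p[0],p[1],k_.sum()))
TypeError: expected non-empty vector for x
```

```bash
python3 - <<'E'
from h import *
a=load('top0');b=load('scene0')
for s,(x0,y0,x1,y1),n in((a,(160,160,250,240),'t'),(b,(260,165,360,245),'s')):
    im=s['image'].astype(float);red=im[...,0]-np.maximum(im[...,1],im[...,2]);c=red[y0:y1,x0:x1]
    print(np.percentile(c,[50,80,90,95,99]))
    bgr=cv2.cvtColor(s['image'],cv2.COLOR_RGB2BGR)[y0:y1,x0:x1]
    m=cv2.cvtColor(np.clip(c*5,0,255).astype(np.uint8),cv2.COLOR_GRAY2BGR)
    cv2.imwrite('pics/red_%s.png'%n,cv2.resize(np.hstack([bgr,m]),None,fx=4,fy=4,interpolation=cv2.INTER_NEAREST))
E
```

```text
[-2.  0.  3.  6. 14.]
[-6. -1.  0.  1. 38.]
```

View pics/red_t.png

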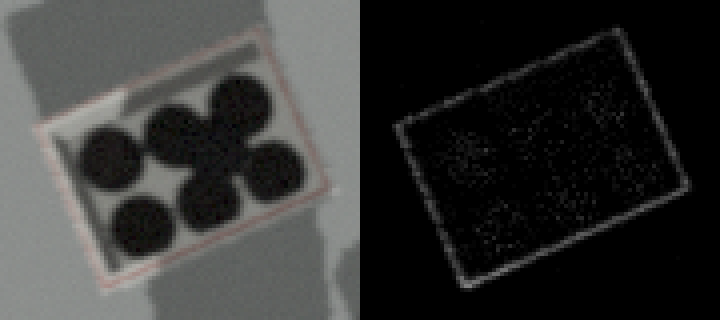

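View pics/red_s.png

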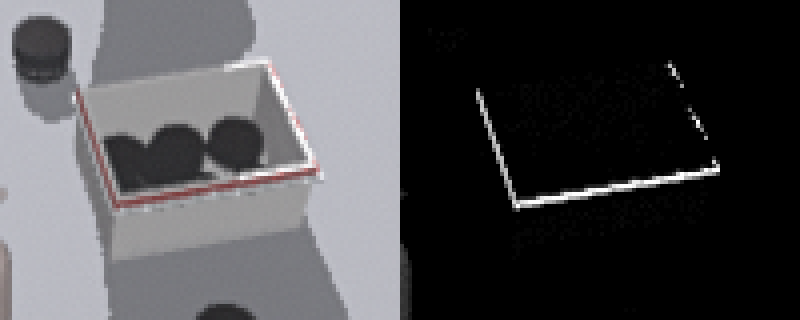

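The red gasket shows on all four sides in the top view, with corners around (170,191), (225,167), (242,207) and (186,232). I'll lower the threshold, using only the connected ring.

```bash
python3 - <<'E'
t=open('h.py').read()
t=t.replace("m[m<18]=0","b=(cv2.GaussianBlur(m,(0,0),0.8)>4).astype(np.uint8);n_,L_,st_,_=cv2.connectedComponentsWithStats(b);i_=1+np.argmax(st_[1:,2]*st_[1:,3]);m[(L_!=i_)|(m<3)]=0")
open('h.py','w').write(t)
from h import *
a=load('top0')
for r in redrect(a,(160,160,250,240),(76,80,84,88,90)):print('top',*r)
# scene: front (far-x) long edge and left edge lines on several heights
b=load('scene0');im=b['image'].astype(float);red=im[...,0]-np.maximum(im[...,1],im[...,2])
m=np.zeros_like(red);m[165:245,260:360]=red[165:245,260:360];v,u=np.nonzero(m>20)
for z in(80,84,88):
    P=ray(b,np.c_[u,v],z)[:,:2]
    print('scene',z,P.min(0).round(1),P.max(0).round(1),np.round(cv2.minAreaRect(P.astype(np.float32))[0],1),cv2.minAreaRect(P.astype(np.float32))[1:])
E
```

```text
top 76 [539.4 177.3] [133.3 183.2] 24.21 [np.int64(157), np.int64(109), np.int64(95), np.int64(102)]
top 80 [539.  176.8] [132.9 182.7] 24.21 [np.int64(157), np.int64(109), np.int64(95), np.int64(102)]
top 84 [538.6 176.2] [132.5 182.1] 24.21 [np.int64(157), np.int64(109), np.int64(95), np.int64(102)]
top 88 [538.2 175.7] [132.1 181.5] 24.21 [np.int64(157), np.int64(109), np.int64(95), np.int64(102)]
top 90 [538.  175.4] [131.8 181.3] 24.21 [np.int64(157), np.int64(109), np.int64(95), np.int64(102)]
scene 80 [438.3  66.9] [630.3 287.6] [534.2 178.9] ((135.46783447265625, 187.0370635986328), 24.21998405456543)
scene 84 [442.1  67.4] [633.3 287.2] [537.7 178.9] ((134.9271240234375, 186.29063415527344), 24.219982147216797)
scene 88 [445.9  67.8] [636.4 286.7] [541.1 178.9] ((134.3864288330078, 185.5441436767578), 24.2199649810791)
```

```bash
cat >> h.py <<'E'
from scipy.spatial.transform import Rotation as Ro
def go(p,yaw,half=None):
    st=bot.sense();q=st['tcp_rot'];R=Ro.from_quat([q[1],q[2],q[3],q[0]]);M=R.as_matrix();p0=np.array(st['tool_pos'])
    cur=np.rad2deg(np.arctan2(M[1,0],M[0,0]))
    best=None
    for h in (0,180):
        a=np.deg2rad(yaw+h);x=np.array([np.cos(a),np.sin(a),0]);y=np.array([0,0,-1.]);z=np.cross(x,y)
        T=Ro.from_matrix(np.c_[x,y,z]);rv=(R.inv()*T).as_rotvec()
        if best is None or np.linalg.norm(rv)<np.linalg.norm(best):best=rv
    d=M.T@(np.array(p)-p0)
    print('t',round(float(st['time']),2),'pos',p0.round(1),'toolx yaw',round(cur,2),'down',M[:,1].round(3),'F',np.round(st['ft_force'],1),'open',round(float(st['opening']),1),'j',np.round(st['joint_positions'],2))
    print('  shift mm',d.round(1),'cmd t',(d/600).round(4),'r',(best/0.5).round(4),'deg',np.rad2deg(best).round(1))
E
python3 - <<'E'
from h import *
go([489.2,-175.1,150],-11.25)
s=load('top0')
# bystanders rough base positions
for n,uv,z in(('pump_far',(259,127),100),('jarnear',(259,242),40),('pumpL',(100,183),100),('jarfar',(192,147),40),('cream',(305,140),50)):print(n,ray(s,uv,z).round(0))
E
```

```text
t 0.1 pos [ 168.7 -523.   247.6] toolx yaw -72.13 down [-0.     0.002 -1.   ] F [ 0.4 -0.1 -0.2] open 85.9 j [-1.46  0.26  1.54 -0.    1.35 -0.2 ]
  shift mm [-232.7   98.1  411.8] cmd t [-0.3878  0.1634  0.6863] r [-0.0023 -2.1252 -0.0026] deg [ -0.1 -60.9  -0.1]
pump_far [[756.  15. 100.]]
jarnear [[411.  13.  40.]]
pumpL [[582. 490. 100.]]
jarfar [[707. 227.  40.]]
cream [[ 729. -128.   50.]]
```

Request:
apply_moves(
  series=[
    {"tx":-0.1,"ty":0.02,"tz":0.17,"ry":-0.3,"hand":-0.1},
    {"tx":-0.2,"ty":0.03,"tz":0.34,"ry":-0.6,"hand":-0.1},
    {"tx":-0.2,"ty":0.04,"tz":0.34,"ry":-1,"hand":-0.1},
    {"tx":-0.2,"ty":0.04,"tz":0.34,"ry":-1,"hand":-0.1},
    {"tx":-0.2,"ty":0.04,"tz":0.34,"ry":-1,"hand":-0.1},
  ],
)

```text
$.series[0]: bad value
```

```bash
python3 -c "
from h import *
go([489.2,-175.1,130],-11.25)"
```

```text
t 0.1 pos [ 168.7 -523.   247.6] toolx yaw -72.13 down [-0.     0.002 -1.   ] F [ 0.4 -0.1 -0.2] open 85.9 j [-1.46  0.26  1.54 -0.    1.35 -0.2 ]
  shift mm [-232.6  118.1  411.7] cmd t [-0.3877  0.1968  0.6862] r [-0.0023 -2.1252 -0.0026] deg [ -0.1 -60.9  -0.1]
```

Request:
apply_moves(
  series=[
    {"tx":-0.1,"ty":0.02,"tz":0.17,"rx":0,"ry":-0.3,"rz":0,"hand":-0.1},
    {"tx":-0.2,"ty":0.03,"tz":0.34,"rx":0,"ry":-0.6,"rz":0,"hand":-0.1},
    {"tx":-0.2,"ty":0.04,"tz":0.34,"rx":0,"ry":-1,"rz":0,"hand":-0.1},
    {"tx":-0.2,"ty":0.04,"tz":0.34,"rx":0,"ry":-1,"rz":0,"hand":-0.1},
    {"tx":-0.2,"ty":0.04,"tz":0.34,"rx":0,"ry":-1,"rz":0,"hand":-0.1},
  ],
)

```text
time: 0.72
tool_pos: [327.5, -342.8, 223.1]
tcp_rot: [0.659, -0.656, 0.261, -0.26]
ft_force: [-0.9, -0.6, -0.2]
opening: 47.0
```

```bash
python3 -c "
from h import *
go([489.2,-175.1,130],-11.25)"
```

```text
t 0.72 pos [ 327.5 -342.8  223.1] toolx yaw -43.2 down [-0.001  0.004 -1.   ] F [-0.9 -0.6 -0.2] open 47.0 j [-1.05  0.14  1.75  0.    1.26 -0.29]
  shift mm [  3.3  93.7 232.7] cmd t [0.0055 0.1562 0.3879] r [-0.0065 -1.1153 -0.0048] deg [ -0.2 -32.   -0.1]
```

Request:
apply_moves(
  series=[
    {"tx":0.0,"ty":0.04,"tz":0.1,"rx":0,"ry":-0.35,"rz":0,"hand":-0.1},
    {"tx":0.0,"ty":0.08,"tz":0.2,"rx":0,"ry":-0.7,"rz":0,"hand":-0.1},
    {"tx":0.0,"ty":0.12,"tz":0.3,"rx":0,"ry":-1,"rz":0,"hand":-0.1},
    {"tx":0.0055,"ty":0.156,"tz":0.388,"rx":0,"ry":-1,"rz":0,"hand":-0.1},
    {"tx":0.0055,"ty":0.156,"tz":0.388,"rx":0,"ry":-1,"rz":0,"hand":-0.1},
    {"tx":0.0055,"ty":0.156,"tz":0.388,"rx":0,"ry":-1,"rz":0,"hand":-0.1},
  ],
)

```text
time: 1.48
tool_pos: [489.1, -175.6, 129.7]
tcp_rot: [0.703, -0.7, 0.09, -0.089]
ft_force: [0.5, -0.1, -0.4]
opening: 47.0
```

```bash
python3 -c "
from h import *
go([489.2,-175.1,46],-11.25)
a=snap('top','top1');b=snap('scene','scene1')
A=cv2.imread('pics/scene1.png')[130:230,160:270];cv2.imwrite('pics/c1.png',cv2.resize(A,None,fx=6,fy=6,interpolation=cv2.INTER_CUBIC))
"
```

```text
t 1.48 pos [ 489.1 -175.6  129.7] toolx yaw -14.51 down [-0.002  0.004 -1.   ] F [ 0.5 -0.1 -0.4] open 47.0 j [-0.56  0.32  1.77  0.    1.06 -0.31]
  shift mm [ 0.2 83.7  0.2] cmd t [0.0004 0.1396 0.0003] r [-0.0068 -0.1139 -0.0049] deg [-0.2 -3.3 -0.1]
```

View pics/c1.png

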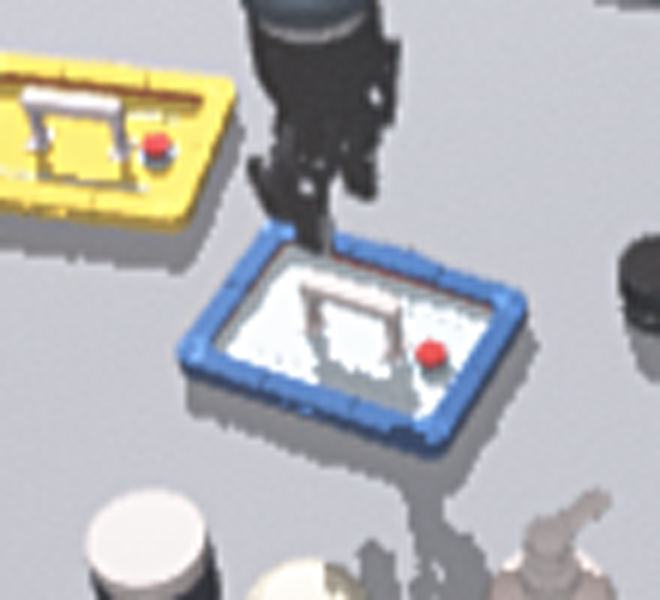

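The gripper is above the lid. The handle sits mid-lid and the vent is on the +y side. I'll check the handle's position by a ray at z=55 and then descend.

```bash
python3 -c "
from h import *
print(ray(load('top0'),(320.3,217.8),55))
go([489.2,-175.1,46],-11.25)"
```

```text
[[ 485.47532992 -173.44371883   55.        ]]
t 1.57 pos [ 488.8 -176.5  130.5] toolx yaw -14.64 down [-0.     0.003 -1.   ] F [-0.9 -0.9  0.4] open 46.9 j [-0.56  0.32  1.77  0.    1.06 -0.31]
  shift mm [ 0.1 84.5  1.2] cmd t [1.000e-04 1.409e-01 2.000e-03] r [-0.006  -0.1183 -0.002 ] deg [-0.2 -3.4 -0.1]
```

Request:
apply_moves(
  series=[
    {"tx":0.0,"ty":0.06,"tz":0,"rx":-0.007,"ry":-0.114,"rz":-0.005,"hand":-0.1},
    {"tx":0.0,"ty":0.11,"tz":0,"rx":-0.007,"ry":-0.114,"rz":-0.005,"hand":-0.1},
    {"tx":0.0,"ty":0.139,"tz":0,"rx":-0.007,"ry":-0.114,"rz":-0.005,"hand":-0.1},
    {"tx":0.0,"ty":0.139,"tz":0,"rx":-0.007,"ry":-0.114,"rz":-0.005,"hand":-0.1},
  ],
)

```text
time: 2.08
tool_pos: [487.5, -177.4, 46.6]
tcp_rot: [-0.704, 0.704, -0.071, 0.071]
ft_force: [-0.3, -0.5, -0.7]
opening: 47.2
```

```bash
python3 -c "
from h import *
go([489.2,-175.1,46],-11.25)
b=snap('scene','scene2')
A=cv2.imread('pics/scene2.png')[130:230,160:270];cv2.imwrite('pics/c2.png',cv2.resize(A,None,fx=6,fy=6,interpolation=cv2.INTER_CUBIC))
"
```

```text
t 2.08 pos [ 487.5 -177.4   46.6] toolx yaw -11.52 down [-0.  0. -1.] F [-0.3 -0.5 -0.7] open 47.2 j [-0.56  0.43  1.85 -0.    0.86 -0.36]
  shift mm [1.2 0.6 2.6] cmd t [0.0021 0.0011 0.0043] r [ 0.0001 -0.0094 -0.0008] deg [ 0.  -0.3 -0. ]
```

View pics/c2.png

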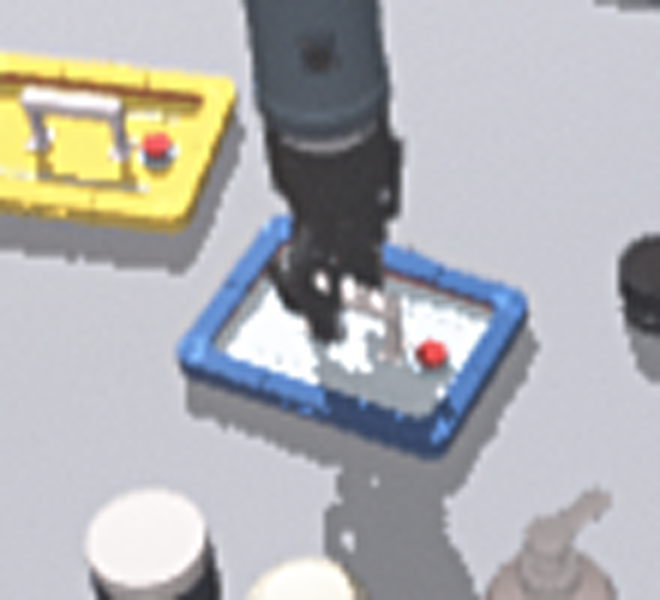

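The fingers straddle the bar. I'll nudge to centre and close.

Request:
apply_moves(
  series=[
    {"tx":0.002,"ty":0.001,"tz":0.004,"rx":0,"ry":0,"rz":0,"hand":-0.1},
    {"tx":0.002,"ty":0.001,"tz":0.004,"rx":0,"ry":0,"rz":0,"hand":1},
    {"tx":0.002,"ty":0.001,"tz":0.004,"rx":0,"ry":0,"rz":0,"hand":1},
    {"tx":0.002,"ty":0.001,"tz":0.004,"rx":0,"ry":0,"rz":0,"hand":1},
    {"tx":0.002,"ty":0.001,"tz":0.004,"rx":0,"ry":0,"rz":0,"hand":1},
    {"tx":0.002,"ty":0.001,"tz":0.004,"rx":0,"ry":0,"rz":0,"hand":1},
  ],
)

```text
time: 2.88
tool_pos: [490.3, -175.7, 47.8]
tcp_rot: [-0.703, 0.704, -0.07, 0.071]
ft_force: [-2.7, -0.2, 5.5]
opening: 14.7
```

```bash
python3 -c "
from h import *
go([489.2,-175.1,166],-11.25)"
```

```text
t 2.88 pos [ 490.3 -175.7   47.8] toolx yaw -11.47 down [ 0.002 -0.002 -1.   ] F [-2.7 -0.2  5.5] open 14.7 j [-0.56  0.43  1.85 -0.    0.86 -0.36]
  shift mm [  -0.9 -118.2    0.2] cmd t [-0.0015 -0.197   0.0004] r [ 0.0029 -0.0076  0.0048] deg [ 0.1 -0.2  0.1]
```

Request:
apply_moves(
  series=[
    {"tx":0,"ty":-0.02,"tz":0,"rx":0,"ry":0,"rz":0,"hand":1},
    {"tx":0,"ty":-0.05,"tz":0,"rx":0,"ry":0,"rz":0,"hand":1},
    {"tx":0,"ty":-0.1,"tz":0,"rx":0,"ry":0,"rz":0,"hand":1},
    {"tx":0,"ty":-0.16,"tz":0,"rx":0,"ry":0,"rz":0,"hand":1},
    {"tx":0,"ty":-0.2,"tz":0,"rx":0,"ry":0,"rz":0,"hand":1},
    {"tx":0,"ty":-0.2,"tz":0,"rx":0,"ry":0,"rz":0,"hand":1},
  ],
)

```text
time: 3.62
tool_pos: [491.1, -176.0, 169.9]
tcp_rot: [-0.702, 0.705, -0.068, 0.073]
ft_force: [0.2, -0.4, -3.0]
opening: 14.8
```

```bash
python3 -c "
from h import *
go([538.6,176.3,168],24.2)
snap('scene','scene3');snap('top','top3')"
```

```text
t 3.62 pos [ 491.1 -176.   169.9] toolx yaw -11.45 down [ 0.006 -0.004 -1.   ] F [ 0.2 -0.4 -3. ] open 14.8 j [-0.56  0.27  1.72 -0.    1.14 -0.36]
  shift mm [-23.4   0.7 354.7] cmd t [-0.039   0.0012  0.5911] r [ 0.0098 -1.2446  0.011 ] deg [  0.3 -35.7   0.3]
```

View pics/scene3.png

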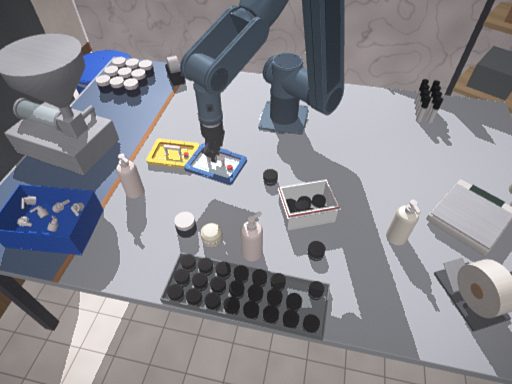

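The lid is held level and the scene is otherwise undisturbed. Next I'll swing it to above the tub.

Request:
apply_moves(
  series=[
    {"tx":-0.002,"ty":0,"tz":0.04,"rx":0,"ry":-0.08,"rz":0,"hand":1},
    {"tx":-0.006,"ty":0,"tz":0.11,"rx":0,"ry":-0.22,"rz":0,"hand":1},
    {"tx":-0.012,"ty":0,"tz":0.19,"rx":0,"ry":-0.38,"rz":0,"hand":1},
    {"tx":-0.018,"ty":0,"tz":0.27,"rx":0,"ry":-0.55,"rz":0,"hand":1},
    {"tx":-0.023,"ty":0,"tz":0.35,"rx":0,"ry":-0.7,"rz":0,"hand":1},
    {"tx":-0.028,"ty":0,"tz":0.43,"rx":0,"ry":-0.85,"rz":0,"hand":1},
    {"tx":-0.034,"ty":0,"tz":0.51,"rx":0,"ry":-0.95,"rz":0,"hand":1},
    {"tx":-0.038,"ty":0,"tz":0.57,"rx":0,"ry":-1,"rz":0,"hand":1},
    {"tx":-0.039,"ty":0,"tz":0.59,"rx":0,"ry":-1,"rz":0,"hand":1},
    {"tx":-0.039,"ty":0,"tz":0.591,"rx":0.01,"ry":-1,"rz":0.011,"hand":1},
  ],
)

```text
time: 4.97
tool_pos: [536.1, 177.4, 165.4]
tcp_rot: [0.7, -0.698, -0.104, 0.109]
ft_force: [0.0, -0.1, -3.5]
opening: 15.1
```

```bash
python3 -c "
from h import *
go([538.6,176.3,150],24.2)"
```

```text
t 4.97 pos [536.1 177.4 165.4] toolx yaw 17.26 down [-0.007  0.003 -1.   ] F [ 0.  -0.1 -3.5] open 15.1 j [ 0.12  0.36  1.61  0.    1.18 -0.18]
  shift mm [ 2.1 15.4 -1.9] cmd t [ 0.0035  0.0257 -0.0031] r [-0.0105 -0.2422 -0.0117] deg [-0.3 -6.9 -0.3]
```

Request:
apply_moves(
  series=[
    {"tx":0.0035,"ty":0,"tz":-0.003,"rx":0,"ry":-0.12,"rz":0,"hand":1},
    {"tx":0.0035,"ty":0,"tz":-0.003,"rx":-0.01,"ry":-0.242,"rz":-0.012,"hand":1},
    {"tx":0.0035,"ty":0,"tz":-0.003,"rx":-0.01,"ry":-0.242,"rz":-0.012,"hand":1},
    {"tx":0.0035,"ty":0,"tz":-0.003,"rx":-0.01,"ry":-0.242,"rz":-0.012,"hand":1},
  ],
)

```text
time: 5.48
tool_pos: [538.6, 175.4, 165.2]
tcp_rot: [0.692, -0.691, -0.147, 0.148]
ft_force: [0.4, 0.7, -2.8]
opening: 14.7
```

```bash
cat >>h.py <<'E'
def bluerect(s,box,zs):
    x0,y0,x1,y1=box;hsv=cv2.cvtColor(s['image'],cv2.COLOR_RGB2HSV);m=cv2.inRange(hsv,(95,90,40),(130,255,255))
    k=np.zeros_like(m);k[y0:y1,x0:x1]=m[y0:y1,x0:x1]
    c=np.vstack(cv2.findContours(k,0,1)[0])
    for z in zs:
        r=cv2.minAreaRect(ray(s,c[:,0],z)[:,:2].astype(np.float32));print('blue z',z,np.round(r[0],1),np.round(r[1],1),round(r[2],2))
E
python3 -c "
from h import *
go([538.6,176.3,150],24.2)
a=snap('top','top4');b=snap('scene','scene4')
bluerect(a,(150,140,260,250),(126,134,142));bluerect(b,(250,120,370,250),(126,134,142))
A=cv2.imread('pics/top4.png')[150:250,150:260];B=cv2.imread('pics/scene4.png')[130:230,260:370]
cv2.imwrite('pics/c4.png',cv2.resize(np.hstack([A,B]),None,fx=3.6,fy=3.6,interpolation=cv2.INTER_CUBIC))"
```

```text
t 5.47 pos [538.6 175.4 165.2] toolx yaw 24.06 down [-0.001  0.    -1.   ] F [ 0.4  0.7 -2.8] open 14.7 j [ 0.12  0.36  1.61  0.    1.17 -0.3 ]
  shift mm [ 0.4 15.2  0.9] cmd t [0.0007 0.0253 0.0014] r [-0.0008 -0.005  -0.0012] deg [-0.  -0.1 -0. ]
blue z 126 [552.4 193. ] [187.5 214. ] 27.99
blue z 134 [551.4 191.7] [186.3 212.7] 27.99
blue z 142 [550.5 190.5] [185.1 211.3] 27.99
blue z 126 [527.7 176.7] [162.3 197.1] 24.28
blue z 134 [534.9 176.7] [160.9 195.4] 24.28
blue z 142 [542.2 176.7] [159.6 193.8] 24.28
```

View pics/c4.png

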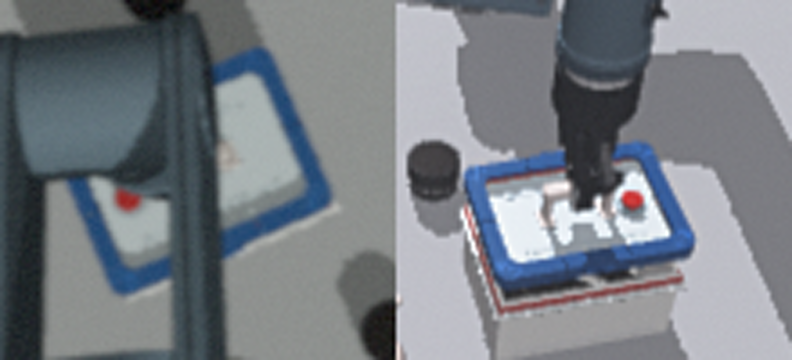

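The lid hangs parallel over the tub. In the top view, the arm hides part of it. I'll measure the vent and the visible rim edges in both views.

```bash
python3 - <<'E'
from h import *
def vent(s,box,z):
    x0,y0,x1,y1=box;im=s['image'].astype(float)[y0:y1,x0:x1];m=im[...,0]-np.maximum(im[...,1],im[...,2]);m[m<60]=0
    M=cv2.moments(m.astype(np.float32));uv=(M['m10']/M['m00']+x0,M['m01']/M['m00']+y0);P=ray(s,uv,z)[0];return np.round(uv,1),P.round(1)
a=load('top4');b=load('scene4')
print(vent(a,(175,190,200,215),139),vent(b,(320,175,345,195),138))
th=np.deg2rad(24.2);ey=np.array([-np.sin(th),np.cos(th)]);ex=np.array([np.cos(th),np.sin(th)])
for P in(vent(a,(175,190,200,215),139)[1],vent(b,(320,175,345,195),138)[1]):
    print('lid centre from vent',(P[:2]-56*ey).round(1))
# blue edges in top view, in tub frame at z~133
hsv=cv2.cvtColor(a['image'],cv2.COLOR_RGB2HSV);m=cv2.inRange(hsv,(95,90,40),(130,255,255));m[:150]=0;m[240:]=0;m[:,:165]=0;m[:,250:]=0
v,u=np.nonzero(m);
for z in(141,):
    L=ray(a,np.c_[u,v],z)[:,:2]-[538.6,175.4];l=np.c_[L@ex,L@ey]
    # per-row/strip extreme edges
    r=[l[(abs(l[:,0]-k)<4),1].min() for k in range(-50,51,10)];print('-y edge',np.round(r,1))
    r=[l[(abs(l[:,1]-k)<4)&(l[:,0]<-40),0] for k in (-80,-70,-60,-50,40,60,70,80)];print('-x edge',[round(q.min(),1) if len(q) else None for q in r])
    r=[l[(abs(l[:,0]-k)<4)&(l[:,1]>50),1] for k in range(-60,-10,10)];print('+y edge',[round(q.max(),1) if len(q) else None for q in r])
L=ray(b,(0,0),0)
E
```

```text
(array([184.9, 205.2]), array([514. , 226.5, 139. ])) (array([325.1, 184.8]), array([513. , 227.1, 138. ]))
lid centre from vent [537.  175.4]
lid centre from vent [536. 176.]
-y edge [-94.7 -94.1 -94.9 -94.6 -95.1 -94.7 -94.1 -94.9 -94.6 -93.9 -94.7]
-x edge [np.float64(-69.8), np.float64(-70.1), np.float64(-69.3), np.float64(-69.9), np.float64(-60.4), np.float64(-70.4), np.float64(-70.7), np.float64(-69.9)]
+y edge [np.float64(94.7), np.float64(94.0), np.float64(93.3), np.float64(93.8), np.float64(94.6)]
```

Edges and yaw put the lid within about 0.5 mm of the tub axis. I'll descend to just above the rim and re-check.

Request:
apply_moves(
  series=[
    {"tx":0.0,"ty":0.01,"tz":0.001,"rx":0,"ry":-0.005,"rz":0,"hand":1},
    {"tx":0.0,"ty":0.025,"tz":0.001,"rx":0,"ry":-0.005,"rz":0,"hand":1},
    {"tx":0.0,"ty":0.038,"tz":0.001,"rx":0,"ry":-0.005,"rz":0,"hand":1},
    {"tx":0.0,"ty":0.038,"tz":0.001,"rx":0,"ry":-0.005,"rz":0,"hand":1},
  ],
)

```text
time: 6.08
tool_pos: [537.7, 176.3, 141.3]
tcp_rot: [0.692, -0.691, -0.148, 0.149]
ft_force: [-0.4, 0.1, -3.5]
opening: 14.8
```

```bash
python3 -c "
from h import *
go([538.6,176.0,130],24.2)
b=snap('scene','scene5');a=snap('top','top5')
bluerect(b,(250,120,370,250),(100,108,116))
A=cv2.imread('pics/top5.png')[150:250,150:260];B=cv2.imread('pics/scene5.png')[140:240,260:370]
cv2.imwrite('pics/c5.png',cv2.resize(np.hstack([A,B]),None,fx=3.6,fy=3.6,interpolation=cv2.INTER_CUBIC))"
```

```text
t 6.08 pos [537.7 176.3 141.3] toolx yaw 24.26 down [-0.003 -0.    -1.   ] F [-0.4  0.1 -3.5] open 14.8 j [ 0.12  0.38  1.64  0.    1.12 -0.3 ]
  shift mm [ 0.8 11.3 -0.7] cmd t [ 0.0013  0.0188 -0.0011] r [-0.0021  0.002  -0.0047] deg [-0.1  0.1 -0.1]
blue z 100 [524.2 176.9] [157.9 197.6] 24.48
blue z 108 [531.3 176.9] [156.7 196. ] 24.48
blue z 116 [538.4 176.9] [155.4 194.4] 24.48
```

View pics/c5.png

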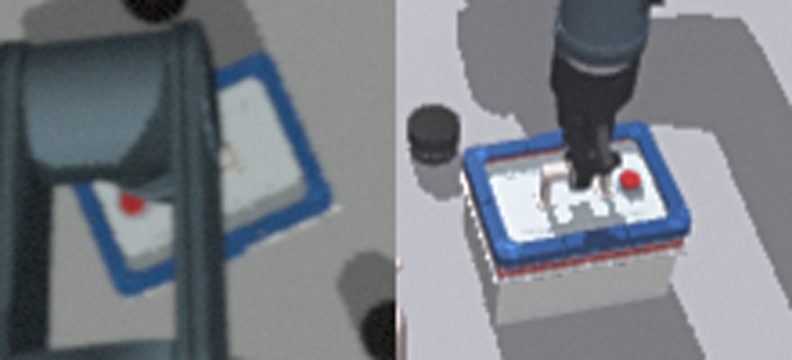

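Well aligned. Now I'll lower the lip into the mouth gently.

Request:
apply_moves(
  series=[
    {"tx":0.001,"ty":0.004,"tz":-0.001,"rx":0,"ry":0,"rz":0,"hand":1},
    {"tx":0.001,"ty":0.008,"tz":-0.001,"rx":0,"ry":0,"rz":0,"hand":1},
    {"tx":0.001,"ty":0.012,"tz":-0.001,"rx":0,"ry":0,"rz":0,"hand":1},
    {"tx":0.001,"ty":0.012,"tz":-0.001,"rx":0,"ry":0,"rz":0,"hand":1},
  ],
)

```text
time: 6.68
tool_pos: [539.0, 176.0, 134.9]
tcp_rot: [0.691, -0.691, -0.148, 0.149]
ft_force: [-0.1, -0.4, -3.5]
opening: 14.5
```

```bash
python3 -c "
from h import *
go([538.6,176.0,130],24.2)"
```

```text
t 6.67 pos [539.  176.  134.9] toolx yaw 24.25 down [-0.001  0.    -1.   ] F [-0.1 -0.4 -3.5] open 14.5 j [ 0.12  0.39  1.65  0.    1.11 -0.3 ]
  shift mm [-0.4  4.9  0.1] cmd t [-0.0006  0.0081  0.0002] r [-0.0012  0.0019 -0.0019] deg [-0.   0.1 -0.1]
```

No contact force with the lip about 3 mm inside the mouth. I'll continue down.

Request:
apply_moves(
  series=[
    {"tx":0,"ty":0.003,"tz":0,"rx":0,"ry":0,"rz":0,"hand":1},
    {"tx":0,"ty":0.006,"tz":0,"rx":0,"ry":0,"rz":0,"hand":1},
    {"tx":0,"ty":0.0085,"tz":0,"rx":0,"ry":0,"rz":0,"hand":1},
    {"tx":0,"ty":0.0085,"tz":0,"rx":0,"ry":0,"rz":0,"hand":1},
  ],
)

```text
time: 7.18
tool_pos: [539.0, 176.1, 129.9]
tcp_rot: [0.691, -0.691, -0.148, 0.149]
ft_force: [-0.8, -0.8, -2.3]
opening: 14.8
```

```bash
python3 -c "
from h import *
go([538.6,176.0,130],24.2)"
```

```text
t 7.17 pos [539.  176.1 129.9] toolx yaw 24.26 down [-0.001  0.    -1.   ] F [-0.8 -0.8 -2.3] open 14.8 j [ 0.12  0.39  1.65  0.    1.1  -0.3 ]
  shift mm [-0.4 -0.1  0.1] cmd t [-0.0006 -0.0002  0.0002] r [-0.0011  0.0019 -0.0018] deg [-0.   0.1 -0.1]
```

Beginning to touch. 2 mm more to make sure it rests.

Request:
apply_moves(
  series=[
    {"tx":0,"ty":0.002,"tz":0,"rx":0,"ry":0,"rz":0,"hand":1},
    {"tx":0,"ty":0.003,"tz":0,"rx":0,"ry":0,"rz":0,"hand":1},
    {"tx":0,"ty":0.003,"tz":0,"rx":0,"ry":0,"rz":0,"hand":1},
  ],
)

```text
time: 7.55
tool_pos: [539.0, 176.1, 129.8]
tcp_rot: [0.691, -0.691, -0.149, 0.149]
ft_force: [-5.6, -2.2, 9.9]
opening: 14.7
```

```bash
python3 -c "
from h import *
go([538.6,176.0,130],24.2)
b=snap('scene','scene6')
B=cv2.imread('pics/scene6.png')[140:240,260:370]
cv2.imwrite('pics/c6.png',cv2.resize(B,None,fx=6,fy=6,interpolation=cv2.INTER_CUBIC))"
```

```text
t 7.55 pos [539.  176.1 129.8] toolx yaw 24.27 down [ 0.  0. -1.] F [-5.6 -2.2  9.9] open 14.7 j [ 0.12  0.39  1.65  0.    1.1  -0.3 ]
  shift mm [-0.4 -0.2  0.1] cmd t [-0.0007 -0.0003  0.0002] r [-0.0001  0.0025  0.0002] deg [-0.   0.1  0. ]
```

View pics/c6.png

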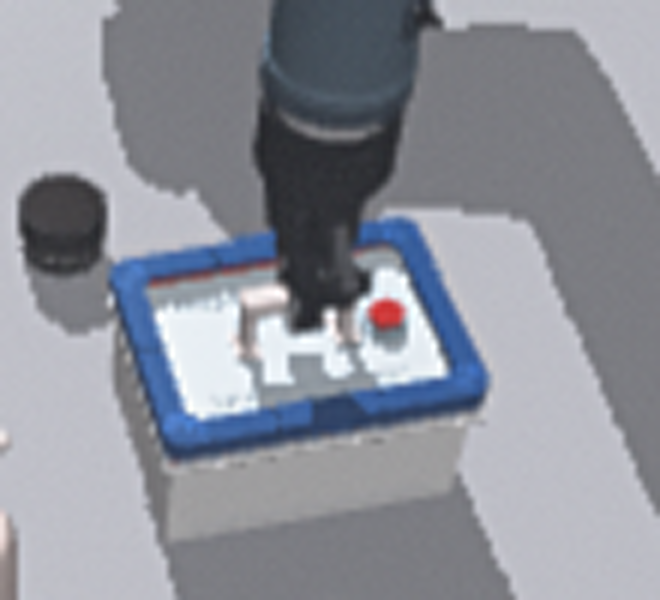

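The lid is on the tub rim: TCP stopped at 129.8, matching the predicted 129.8, with 10 N upward. Release and lift.

Request:
apply_moves(
  series=[
    {"tx":0,"ty":-0.001,"tz":0,"rx":0,"ry":0,"rz":0,"hand":1},
    {"tx":0,"ty":-0.001,"tz":0,"rx":0,"ry":0,"rz":0,"hand":-0.1},
    {"tx":0,"ty":-0.001,"tz":0,"rx":0,"ry":0,"rz":0,"hand":-0.1},
    {"tx":0,"ty":-0.001,"tz":0,"rx":0,"ry":0,"rz":0,"hand":-0.1},
    {"tx":0,"ty":-0.03,"tz":0,"rx":0,"ry":0,"rz":0,"hand":-0.1},
    {"tx":0,"ty":-0.07,"tz":0,"rx":0,"ry":0,"rz":0,"hand":-0.1},
    {"tx":0,"ty":-0.1,"tz":0,"rx":0,"ry":0,"rz":0,"hand":0.3},
    {"tx":0,"ty":-0.1,"tz":0,"rx":0,"ry":0,"rz":0,"hand":1},
    {"tx":0,"ty":-0.1,"tz":0,"rx":0,"ry":0,"rz":0,"hand":1},
  ],
)

```text
time: 8.72
tool_pos: [538.6, 176.0, 189.0]
tcp_rot: [0.691, -0.691, -0.148, 0.149]
ft_force: [0.0, 0.1, -1.1]
opening: 0.0
```

```bash
python3 -c "
from h import *
th=np.deg2rad(24.2);C=np.array([538.8,176.0]);ex=np.array([np.cos(th),np.sin(th)]);ey=np.array([-ex[1],ex[0]])
p=C-63*ex+0*ey
go([p[0],p[1],140],24.2)
b=snap('scene','scene7');a=snap('top','top7')
bluerect(b,(250,120,370,250),(98,102,106))
B=np.hstack([cv2.imread('pics/top7.png')[150:250,150:260],cv2.imread('pics/scene7.png')[140:240,260:370]])
cv2.imwrite('pics/c7.png',cv2.resize(B,None,fx=3.6,fy=3.6,interpolation=cv2.INTER_CUBIC))"
```

```text
t 8.72 pos [538.6 176.  189. ] toolx yaw 24.27 down [-0.001 -0.    -1.   ] F [ 0.   0.1 -1.1] open 0.0 j [ 0.12  0.33  1.58  0.    1.23 -0.3 ]
  shift mm [-62.7  49.1  -0. ] cmd t [-0.1046  0.0818 -0.    ] r [-0.0007  0.0023 -0.0019] deg [-0.   0.1 -0.1]
blue z 98 [533.9 176.6] [156.1 195.2] 24.6
blue z 102 [537.4 176.6] [155.4 194.4] 24.6
blue z 106 [540.9 176.6] [154.8 193.7] 24.6
```

View pics/c7.png

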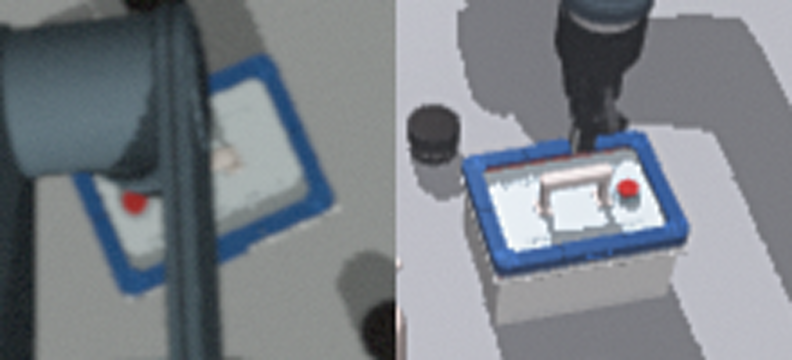

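The lid sits squarely and the vent is up. The gripper is shut and clear, so I'll press the front-middle length first.

Request:
apply_moves(
  series=[
    {"tx":-0.055,"ty":0.0,"tz":0,"rx":0,"ry":0,"rz":0,"hand":1},
    {"tx":-0.105,"ty":0.02,"tz":0,"rx":0,"ry":0,"rz":0,"hand":1},
    {"tx":-0.105,"ty":0.06,"tz":0,"rx":0,"ry":0,"rz":0,"hand":1},
    {"tx":-0.105,"ty":0.09,"tz":0,"rx":0,"ry":0,"rz":0,"hand":1},
    {"tx":-0.105,"ty":0.105,"tz":0,"rx":0,"ry":0,"rz":0,"hand":1},
    {"tx":-0.105,"ty":0.112,"tz":0,"rx":0,"ry":0,"rz":0,"hand":1},
    {"tx":-0.105,"ty":0.116,"tz":0,"rx":0,"ry":0,"rz":0,"hand":1},
  ],
)

```text
time: 9.7
tool_pos: [480.0, 150.0, 119.5]
tcp_rot: [0.691, -0.691, -0.147, 0.15]
ft_force: [-5.5, -1.1, 7.8]
opening: -0.2
```

```bash
cat >>h.py <<'E'
def lid(x,y,z):
    th=np.deg2rad(24.2);C=np.array([538.8,176.0]);ex=np.array([np.cos(th),np.sin(th)]);ey=np.array([-ex[1],ex[0]])
    p=C+x*ex+y*ey;go([p[0],p[1],z],24.2)
E
python3 -c "
from h import *
lid(-63,0,115)"
```

```text
t 9.7 pos [480.  150.  119.5] toolx yaw 24.29 down [-0.004 -0.001 -1.   ] F [-5.5 -1.1  7.8] open -0.2 j [ 0.08  0.31  1.82 -0.    1.02 -0.34]
  shift mm [ 1.4  4.5 -0.4] cmd t [ 0.0023  0.0075 -0.0006] r [-0.0021  0.0032 -0.0079] deg [-0.1  0.1 -0.2]
```

Request:
apply_moves(
  series=[
    {"tx":0.001,"ty":0.003,"tz":0,"rx":0,"ry":0,"rz":-0.004,"hand":1},
    {"tx":0.001,"ty":0.006,"tz":0,"rx":0,"ry":0,"rz":-0.004,"hand":1},
    {"tx":0.001,"ty":0.009,"tz":0,"rx":0,"ry":0,"rz":-0.004,"hand":1},
    {"tx":0.001,"ty":0.01,"tz":0,"rx":0,"ry":0,"rz":-0.004,"hand":1},
  ],
)

```text
time: 10.2
tool_pos: [480.0, 150.0, 114.6]
tcp_rot: [0.691, -0.691, -0.148, 0.15]
ft_force: [-5.7, -2.6, 14.3]
opening: -0.1
```

```bash
python3 -c "
from h import *
lid(-63,0,115)"
```

```text
t 10.2 pos [480.  150.  114.6] toolx yaw 24.31 down [-0.003 -0.001 -1.   ] F [-5.7 -2.6 14.3] open -0.1 j [ 0.08  0.31  1.82 -0.    1.01 -0.34]
  shift mm [ 1.3 -0.4 -0.4] cmd t [ 0.0022 -0.0006 -0.0006] r [-0.0016  0.004  -0.0062] deg [-0.   0.1 -0.2]
```

Request:
apply_moves(
  series=[
    {"tx":0.001,"ty":0.003,"tz":0,"rx":0,"ry":0,"rz":0,"hand":1},
    {"tx":0.001,"ty":0.006,"tz":0,"rx":0,"ry":0,"rz":0,"hand":1},
    {"tx":0.001,"ty":0.006,"tz":0,"rx":0,"ry":0,"rz":0,"hand":1},
  ],
)

```text
time: 10.58
tool_pos: [480.0, 149.9, 114.1]
tcp_rot: [-0.691, 0.691, 0.148, -0.15]
ft_force: [-11.5, -2.8, 25.9]
opening: -0.0
```

Seated: it stopped hard at TCP z 114.1 with 26 N, about 8 mm below the raised height. Next is front_left. I'll aim a touch sideways in free air, not in contact.

Request:
apply_moves(
  series=[
    {"tx":0.0,"ty":-0.03,"tz":0,"rx":0,"ry":0,"rz":0,"hand":1},
    {"tx":0.0,"ty":-0.04,"tz":0.06,"rx":0,"ry":0,"rz":-0.006,"hand":1},
    {"tx":0.0,"ty":-0.04,"tz":0.146,"rx":0,"ry":0,"rz":-0.006,"hand":1},
    {"tx":0.0,"ty":-0.02,"tz":0.146,"rx":0,"ry":0,"rz":-0.006,"hand":1},
    {"tx":0.0,"ty":-0.02,"tz":0.146,"rx":0,"ry":0,"rz":-0.006,"hand":1},
  ],
)

```text
time: 11.2
tool_pos: [443.4, 229.6, 125.3]
tcp_rot: [-0.691, 0.691, 0.149, -0.15]
ft_force: [0.0, -0.2, -0.4]
opening: -0.2
```

```bash
python3 -c "
from h import *
lid(-63,88,114)"
```

```text
t 11.2 pos [443.4 229.6 125.3] toolx yaw 24.43 down [-0.002 -0.001 -1.   ] F [ 0.  -0.2 -0.4] open -0.2 j [ 0.25  0.29  1.82 -0.    1.03 -0.17]
  shift mm [ 2.1 11.3  0. ] cmd t [0.0035 0.0189 0.    ] r [ 0.0004  0.0079 -0.0043] deg [ 0.   0.2 -0.1]
```

Request:
apply_moves(
  series=[
    {"tx":0.003,"ty":0.0,"tz":0,"rx":0,"ry":0.006,"rz":0,"hand":1},
    {"tx":0.003,"ty":0.006,"tz":0,"rx":0,"ry":0.006,"rz":0,"hand":1},
    {"tx":0.003,"ty":0.012,"tz":0,"rx":0,"ry":0.006,"rz":0,"hand":1},
    {"tx":0.003,"ty":0.018,"tz":0,"rx":0,"ry":0.006,"rz":0,"hand":1},
    {"tx":0.003,"ty":0.022,"tz":0,"rx":0,"ry":0.006,"rz":0,"hand":1},
    {"tx":0.003,"ty":0.024,"tz":0,"rx":0,"ry":0.006,"rz":0,"hand":1},
    {"tx":0.003,"ty":0.025,"tz":0,"rx":0,"ry":0.006,"rz":0,"hand":1},
  ],
)

```text
time: 12.08
tool_pos: [446.1, 230.1, 113.6]
tcp_rot: [-0.691, 0.692, 0.149, -0.148]
ft_force: [-7.7, -3.3, 30.4]
opening: 0.5
```

Seated, with 30 N at z 113.6. Next is back_left: up, then across in +x by 126 mm.

Request:
apply_moves(
  series=[
    {"tx":0.0,"ty":-0.03,"tz":0,"rx":0,"ry":0,"rz":0,"hand":1},
    {"tx":0.07,"ty":-0.04,"tz":0,"rx":0,"ry":0,"rz":0,"hand":1},
    {"tx":0.14,"ty":-0.04,"tz":0.0,"rx":0,"ry":0,"rz":0,"hand":1},
    {"tx":0.21,"ty":-0.04,"tz":0.0,"rx":0,"ry":0,"rz":0,"hand":1},
    {"tx":0.21,"ty":-0.02,"tz":0.0,"rx":0,"ry":0,"rz":0,"hand":1},
    {"tx":0.21,"ty":-0.02,"tz":0.0,"rx":0,"ry":0,"rz":0,"hand":1},
  ],
)

```text
time: 12.82
tool_pos: [559.3, 280.8, 123.5]
tcp_rot: [-0.691, 0.692, 0.147, -0.15]
ft_force: [0.2, 0.0, 0.9]
opening: -0.3
```

```bash
python3 -c "
from h import *
lid(63,88,111)"
```

```text
t 12.82 pos [559.3 280.8 123.5] toolx yaw 24.2 down [-0.003 -0.002 -1.   ] F [0.2 0.  0.9] open -0.3 j [ 0.29  0.5   1.5  -0.    1.15 -0.13]
  shift mm [ 1.4 12.5  0.8] cmd t [0.0023 0.0209 0.0013] r [ 0.001  -0.     -0.0078] deg [ 0.  -0.  -0.2]
```

Request:
apply_moves(
  series=[
    {"tx":0.002,"ty":0.0,"tz":0.001,"rx":0,"ry":0,"rz":-0.007,"hand":1},
    {"tx":0.002,"ty":0.005,"tz":0.001,"rx":0,"ry":0,"rz":-0.007,"hand":1},
    {"tx":0.002,"ty":0.01,"tz":0.001,"rx":0,"ry":0,"rz":-0.007,"hand":1},
    {"tx":0.002,"ty":0.015,"tz":0.001,"rx":0,"ry":0,"rz":-0.007,"hand":1},
    {"tx":0.002,"ty":0.019,"tz":0.001,"rx":0,"ry":0,"rz":-0.007,"hand":1},
    {"tx":0.002,"ty":0.021,"tz":0.001,"rx":0,"ry":0,"rz":-0.007,"hand":1},
    {"tx":0.002,"ty":0.022,"tz":0.001,"rx":0,"ry":0,"rz":-0.007,"hand":1},
  ],
)

```text
time: 13.7
tool_pos: [559.9, 281.8, 114.0]
tcp_rot: [-0.691, 0.692, 0.149, -0.148]
ft_force: [-7.5, -3.1, 21.5]
opening: -0.1
```

Near the stop. A bit more force to make sure, then on to the back middle.

Request:
apply_moves(
  series=[
    {"tx":0.0,"ty":0.004,"tz":0,"rx":0,"ry":0,"rz":0,"hand":1},
    {"tx":0.0,"ty":0.006,"tz":0,"rx":0,"ry":0,"rz":0,"hand":1},
    {"tx":0.0,"ty":0.006,"tz":0.0,"rx":0,"ry":0,"rz":0,"hand":1},
  ],
)

```text
time: 14.08
tool_pos: [559.8, 281.7, 114.1]
tcp_rot: [-0.691, 0.692, 0.15, -0.147]
ft_force: [-6.3, -2.7, 18.6]
opening: 0.2
```

Request:
apply_moves(
  series=[
    {"tx":0.0,"ty":-0.03,"tz":0,"rx":0,"ry":0,"rz":0,"hand":1},
    {"tx":0.0,"ty":-0.04,"tz":-0.06,"rx":0,"ry":0,"rz":0,"hand":1},
    {"tx":0.0,"ty":-0.04,"tz":-0.147,"rx":0,"ry":0,"rz":0,"hand":1},
    {"tx":0.0,"ty":-0.02,"tz":-0.147,"rx":0,"ry":0,"rz":0,"hand":1},
    {"tx":0.0,"ty":-0.02,"tz":-0.147,"rx":0,"ry":0,"rz":0,"hand":1},
  ],
)

```text
time: 14.7
tool_pos: [594.6, 201.1, 125.1]
tcp_rot: [-0.691, 0.692, 0.149, -0.148]
ft_force: [-0.6, 0.5, 0.4]
opening: -0.3
```

```bash
python3 -c "
from h import *
lid(63,0,111)"
```

```text
t 14.7 pos [594.6 201.1 125.1] toolx yaw 24.18 down [ 0.002  0.    -1.   ] F [-0.6  0.5  0.4] open -0.3 j [ 0.15  0.49  1.5  -0.    1.15 -0.27]
  shift mm [ 1.8 14.1 -0. ] cmd t [ 0.0029  0.0236 -0.0001] r [ 0.0013 -0.0006  0.003 ] deg [ 0.  -0.   0.1]
```

The hard stop held at 114.1. Now the back middle.

Request:
apply_moves(
  series=[
    {"tx":0.003,"ty":0.0,"tz":0,"rx":0,"ry":0,"rz":0,"hand":1},
    {"tx":0.003,"ty":0.006,"tz":0,"rx":0,"ry":0,"rz":0,"hand":1},
    {"tx":0.003,"ty":0.012,"tz":0,"rx":0,"ry":0,"rz":0,"hand":1},
    {"tx":0.003,"ty":0.018,"tz":0,"rx":0,"ry":0,"rz":0,"hand":1},
    {"tx":0.003,"ty":0.023,"tz":0,"rx":0,"ry":0,"rz":0,"hand":1},
    {"tx":0.003,"ty":0.025,"tz":0,"rx":0,"ry":0,"rz":0,"hand":1},
    {"tx":0.003,"ty":0.026,"tz":0,"rx":0,"ry":0,"rz":0,"hand":1},
  ],
)

```text
time: 15.58
tool_pos: [596.5, 203.1, 114.1]
tcp_rot: [-0.691, 0.691, 0.15, -0.147]
ft_force: [-8.9, -1.5, 28.0]
opening: 0.4
```

Request:
apply_moves(
  series=[
    {"tx":0.0,"ty":-0.03,"tz":0,"rx":0,"ry":0,"rz":0,"hand":1},
    {"tx":0.0,"ty":-0.04,"tz":-0.06,"rx":0,"ry":0,"rz":0,"hand":1},
    {"tx":0.0,"ty":-0.04,"tz":-0.147,"rx":0,"ry":0,"rz":0,"hand":1},
    {"tx":0.0,"ty":-0.02,"tz":-0.147,"rx":0,"ry":0,"rz":0,"hand":1},
    {"tx":0.0,"ty":-0.02,"tz":-0.147,"rx":0,"ry":0,"rz":0,"hand":1},
  ],
)

```text
time: 16.2
tool_pos: [631.5, 123.1, 124.7]
tcp_rot: [0.692, -0.691, -0.149, 0.148]
ft_force: [0.3, 0.0, 0.0]
opening: 0.2
```

```bash
python3 -c "
from h import *
lid(63,-88,111)"
```

```text
t 16.2 pos [631.5 123.1 124.7] toolx yaw 24.24 down [ 0.002  0.001 -1.   ] F [0.3 0.  0. ] open 0.2 j [ 0.02  0.52  1.46  0.    1.16 -0.41]
  shift mm [ 0.1 13.7 -1.7] cmd t [ 0.0002  0.0228 -0.0029] r [-0.001   0.0016  0.0044] deg [-0.   0.   0.1]
```

Back middle done (28 N at 114.1). Now back_right.

Request:
apply_moves(
  series=[
    {"tx":0,"ty":0.0,"tz":-0.002,"rx":0,"ry":0,"rz":0,"hand":1},
    {"tx":0,"ty":0.006,"tz":-0.002,"rx":0,"ry":0,"rz":0,"hand":1},
    {"tx":0,"ty":0.012,"tz":-0.002,"rx":0,"ry":0,"rz":0,"hand":1},
    {"tx":0,"ty":0.018,"tz":-0.002,"rx":0,"ry":0,"rz":0,"hand":1},
    {"tx":0,"ty":0.023,"tz":-0.002,"rx":0,"ry":0,"rz":0,"hand":1},
    {"tx":0,"ty":0.025,"tz":-0.002,"rx":0,"ry":0,"rz":0,"hand":1},
    {"tx":0,"ty":0.026,"tz":-0.002,"rx":0,"ry":0,"rz":0,"hand":1},
  ],
)

```text
time: 17.08
tool_pos: [632.2, 123.2, 113.7]
tcp_rot: [0.692, -0.691, -0.151, 0.147]
ft_force: [-10.0, 0.1, 26.7]
opening: -0.4
```

Request:
apply_moves(
  series=[
    {"tx":0.0,"ty":-0.03,"tz":0,"rx":0,"ry":0,"rz":0,"hand":1},
    {"tx":-0.07,"ty":-0.04,"tz":0,"rx":0,"ry":0,"rz":0,"hand":1},
    {"tx":-0.14,"ty":-0.04,"tz":0.0,"rx":0,"ry":0,"rz":0,"hand":1},
    {"tx":-0.21,"ty":-0.04,"tz":0.0,"rx":0,"ry":0,"rz":0,"hand":1},
    {"tx":-0.21,"ty":-0.02,"tz":0.0,"rx":0,"ry":0,"rz":0,"hand":1},
    {"tx":-0.21,"ty":-0.02,"tz":0.0,"rx":0,"ry":0,"rz":0,"hand":1},
  ],
)

```text
time: 17.82
tool_pos: [517.5, 71.6, 124.5]
tcp_rot: [0.692, -0.691, -0.151, 0.147]
ft_force: [0.3, 0.1, 0.2]
opening: 0.2
```

```bash
python3 -c "
from h import *
lid(-63,-88,111)"
```

```text
t 17.82 pos [517.5  71.6 124.5] toolx yaw 24.32 down [ 0.005  0.002 -1.   ] F [0.3 0.1 0.2] open 0.2 j [-0.08  0.33  1.77  0.    1.04 -0.5 ]
  shift mm [-0.8 13.5 -1.5] cmd t [-0.0013  0.0225 -0.0025] r [0.     0.0041 0.0104] deg [0.  0.1 0.3]
```

Request:
apply_moves(
  series=[
    {"tx":-0.001,"ty":0.0,"tz":-0.002,"rx":0,"ry":0.004,"rz":0.01,"hand":1},
    {"tx":-0.001,"ty":0.006,"tz":-0.002,"rx":0,"ry":0.004,"rz":0.01,"hand":1},
    {"tx":-0.001,"ty":0.012,"tz":-0.002,"rx":0,"ry":0.004,"rz":0.01,"hand":1},
    {"tx":-0.001,"ty":0.018,"tz":-0.002,"rx":0,"ry":0.004,"rz":0.01,"hand":1},
    {"tx":-0.001,"ty":0.023,"tz":-0.002,"rx":0,"ry":0.004,"rz":0.01,"hand":1},
    {"tx":-0.001,"ty":0.025,"tz":-0.002,"rx":0,"ry":0.004,"rz":0.01,"hand":1},
    {"tx":-0.001,"ty":0.026,"tz":-0.002,"rx":0,"ry":0.004,"rz":0.01,"hand":1},
  ],
)

```text
time: 18.7
tool_pos: [519.4, 70.2, 113.2]
tcp_rot: [-0.691, 0.692, 0.15, -0.147]
ft_force: [-10.6, -1.3, 35.6]
opening: -0.0
```

Request:
apply_moves(
  series=[
    {"tx":-0.04,"ty":-0.1,"tz":0,"rx":0,"ry":0,"rz":0,"hand":1},
    {"tx":-0.1,"ty":-0.15,"tz":-0.04,"rx":0,"ry":0,"rz":0,"hand":1},
    {"tx":-0.18,"ty":-0.2,"tz":-0.1,"rx":0,"ry":0,"rz":0,"hand":1},
    {"tx":-0.2,"ty":-0.2,"tz":-0.15,"rx":0,"ry":0,"rz":0,"hand":1},
    {"tx":-0.2,"ty":-0.2,"tz":-0.15,"rx":0,"ry":0,"rz":0,"hand":1},
  ],
)

```text
time: 19.32
tool_pos: [447.0, -63.2, 233.7]
tcp_rot: [-0.69, 0.693, 0.15, -0.145]
ft_force: [0.3, 1.1, 0.7]
opening: -0.0
```

```bash
python3 -c "
from h import *
lid(0,56,170)
b=snap('scene','scene8');a=snap('top','top8')
B=np.hstack([cv2.imread('pics/top8.png')[150:250,150:260],cv2.imread('pics/scene8.png')[140:240,260:370]])
cv2.imwrite('pics/c8.png',cv2.resize(B,None,fx=3.6,fy=3.6,interpolation=cv2.INTER_CUBIC))
bluerect(a,(150,140,260,250),(94,98))
bluerect(b,(250,120,370,250),(94,98))"
```

```text
t 19.32 pos [447.  -63.2 233.7] toolx yaw 24.06 down [ 0.007 -0.002 -1.   ] F [0.3 1.1 0.7] open -0.0 j [-0.39  0.09  1.78  0.    1.26 -0.81]
  shift mm [180.9  63.5 237.3] cmd t [0.3014 0.1059 0.3955] r [ 0.0095 -0.0049  0.0107] deg [ 0.3 -0.1  0.3]
blue z 94 [539.1 176.5] [150.3 190.5] 24.31
blue z 98 [538.7 176. ] [149.8 189.9] 24.31
blue z 94 [536.6 177.5] [154.5 196.7] 24.4
blue z 98 [540.1 177.5] [153.9 195.9] 24.4
```

View pics/c8.png

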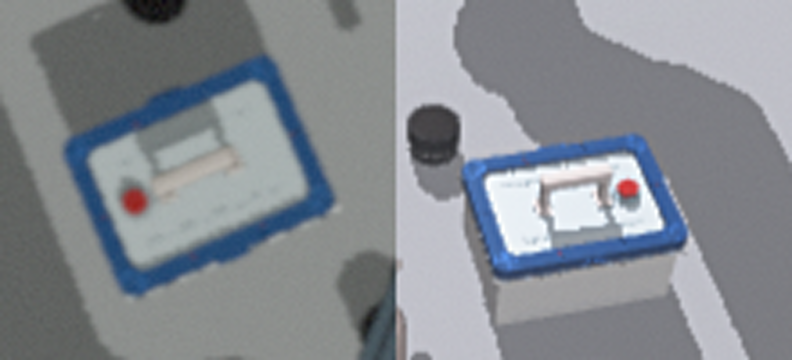

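The rim now sits low and even all round, the lid is unmoved (539,176; 24.3°) and the vent is still up at crop (134,200). I'll move above the vent.

Request:
apply_moves(
  series=[
    {"tx":0.05,"ty":0.0,"tz":0.07,"rx":0,"ry":0,"rz":0,"hand":1},
    {"tx":0.1,"ty":0.0,"tz":0.14,"rx":0,"ry":0,"rz":0,"hand":1},
    {"tx":0.16,"ty":0.02,"tz":0.21,"rx":0,"ry":0,"rz":0,"hand":1},
    {"tx":0.21,"ty":0.04,"tz":0.28,"rx":0,"ry":0,"rz":0,"hand":1},
    {"tx":0.26,"ty":0.07,"tz":0.35,"rx":0,"ry":0,"rz":0,"hand":1},
    {"tx":0.3,"ty":0.1,"tz":0.395,"rx":0.009,"ry":-0.005,"rz":0.01,"hand":1},
    {"tx":0.301,"ty":0.106,"tz":0.396,"rx":0.009,"ry":-0.005,"rz":0.01,"hand":1},
    {"tx":0.301,"ty":0.106,"tz":0.396,"rx":0.009,"ry":-0.005,"rz":0.01,"hand":1},
  ],
)

```text
time: 20.42
tool_pos: [513.2, 230.4, 168.5]
tcp_rot: [0.692, -0.69, -0.148, 0.151]
ft_force: [0.0, 0.5, 0.3]
opening: -0.3
```

```bash
python3 -c "
from h import *
lid(0,57,125)
for f,bx in(('top8',(175,190,200,215)),('scene8',(322,180,345,200))):
    s=load(f);x0,y0,x1,y1=bx;im=s['image'].astype(float)[y0:y1,x0:x1];m=im[...,0]-np.maximum(im[...,1],im[...,2]);m[m<60]=0
    M=cv2.moments(m.astype(np.float32));uv=(M['m10']/M['m00']+x0,M['m01']/M['m00']+y0);print(f,np.round(uv,1),ray(s,uv,104)[0].round(1))
th=np.deg2rad(24.2);print('expected',538.8-56*np.sin(th),176+56*np.cos(th))
"
```

```text
t 20.43 pos [513.2 230.4 168.5] toolx yaw 24.45 down [-0.004  0.001 -1.   ] F [0.  0.5 0.3] open -0.3 j [ 0.22  0.35  1.62  0.    1.18 -0.2 ]
  shift mm [ 1.1 43.5 -3.2] cmd t [ 0.0019  0.0725 -0.0054] r [-0.0051  0.0085 -0.0061] deg [-0.1  0.2 -0.2]
top8 [186.9 205.5] [516.4 226.9 104. ]
scene8 [323.9 191.7] [514.9 227.9 104. ]
expected 515.8443101048719 227.0787265056473
```

Vent measured at (515.7,227.4), against an expected (515.8,227.1). I'll descend over it to just above its top.

Request:
apply_moves(
  series=[
    {"tx":0.002,"ty":0.0,"tz":-0.005,"rx":-0.005,"ry":0.008,"rz":-0.006,"hand":1},
    {"tx":0.002,"ty":0.03,"tz":-0.005,"rx":-0.005,"ry":0.008,"rz":-0.006,"hand":1},
    {"tx":0.002,"ty":0.06,"tz":-0.005,"rx":-0.005,"ry":0.008,"rz":-0.006,"hand":1},
    {"tx":0.002,"ty":0.072,"tz":-0.005,"rx":-0.005,"ry":0.008,"rz":-0.006,"hand":1},
    {"tx":0.002,"ty":0.072,"tz":-0.005,"rx":-0.005,"ry":0.008,"rz":-0.006,"hand":1},
  ],
)

```text
time: 21.05
tool_pos: [515.5, 227.6, 125.5]
tcp_rot: [-0.691, 0.691, 0.148, -0.148]
ft_force: [0.2, -0.9, 1.4]
opening: 0.0
```

```bash
python3 -c "
from h import *
lid(0,57,109)"
```

```text
t 21.05 pos [515.5 227.6 125.5] toolx yaw 24.15 down [-0. -0. -1.] F [ 0.2 -0.9  1.4] open 0.0 j [ 0.22  0.39  1.67 -0.    1.08 -0.2 ]
  shift mm [ 0.1 16.5  0.4] cmd t [0.0002 0.0274 0.0006] r [-0.     -0.0016 -0.0004] deg [-0. -0. -0.]
```

Request:
apply_moves(
  series=[
    {"tx":0,"ty":0.005,"tz":0,"rx":0,"ry":0,"rz":0,"hand":1},
    {"tx":0,"ty":0.01,"tz":0,"rx":0,"ry":0,"rz":0,"hand":1},
    {"tx":0,"ty":0.015,"tz":0,"rx":0,"ry":0,"rz":0,"hand":1},
    {"tx":0,"ty":0.02,"tz":0,"rx":0,"ry":0,"rz":0,"hand":1},
    {"tx":0,"ty":0.024,"tz":0,"rx":0,"ry":0,"rz":0,"hand":1},
    {"tx":0,"ty":0.026,"tz":0,"rx":0,"ry":0,"rz":0,"hand":1},
    {"tx":0,"ty":0.026,"tz":0,"rx":0,"ry":0,"rz":0,"hand":1},
  ],
)

```text
time: 21.92
tool_pos: [516.2, 227.6, 113.8]
tcp_rot: [-0.691, 0.692, 0.149, -0.147]
ft_force: [-7.1, -4.4, 26.7]
opening: -0.1
```

Expected stop is about 113, so I'll press a little further to confirm it is hard.

Request:
apply_moves(
  series=[
    {"tx":0,"ty":0.004,"tz":0,"rx":0,"ry":0,"rz":0,"hand":1},
    {"tx":0,"ty":0.007,"tz":0,"rx":0,"ry":0,"rz":0,"hand":1},
    {"tx":0,"ty":0.008,"tz":0,"rx":0,"ry":0,"rz":0,"hand":1},
    {"tx":0,"ty":0.008,"tz":0,"rx":0,"ry":0,"rz":0,"hand":1},
  ],
)

```text
time: 22.42
tool_pos: [516.3, 227.7, 113.7]
tcp_rot: [-0.691, 0.692, 0.15, -0.146]
ft_force: [-11.8, -4.4, 33.5]
opening: -0.3
```

Request:
apply_moves(
  series=[
    {"tx":0,"ty":-0.05,"tz":0,"rx":0,"ry":0,"rz":0,"hand":1},
    {"tx":-0.05,"ty":-0.12,"tz":-0.03,"rx":0,"ry":0,"rz":0,"hand":1},
    {"tx":-0.15,"ty":-0.18,"tz":-0.1,"rx":0,"ry":0,"rz":0,"hand":1},
    {"tx":-0.22,"ty":-0.2,"tz":-0.2,"rx":0,"ry":0,"rz":0,"hand":1},
    {"tx":-0.28,"ty":-0.2,"tz":-0.3,"rx":0,"ry":0,"rz":0,"hand":1},
    {"tx":-0.3,"ty":-0.2,"tz":-0.4,"rx":0,"ry":0,"rz":0,"hand":1},
    {"tx":-0.3,"ty":-0.2,"tz":-0.4,"rx":0,"ry":0,"rz":0,"hand":1},
  ],
)

```text
time: 23.3
tool_pos: [449.9, -67.8, 233.8]
tcp_rot: [-0.691, 0.692, 0.15, -0.145]
ft_force: [0.5, -0.1, -0.0]
opening: 0.1
```

```bash
python3 -c "
from h import *
b=snap('scene','scene9');a=snap('top','top9')
lid(0,56,170)
B=np.hstack([cv2.imread('pics/top9.png')[150:250,150:260],cv2.imread('pics/scene9.png')[140:240,260:370]])
cv2.imwrite('pics/c9.png',cv2.resize(B,None,fx=3.6,fy=3.6,interpolation=cv2.INTER_CUBIC))
B=cv2.imread('pics/scene9.png')[150:230,280:350];cv2.imwrite('pics/c9b.png',cv2.resize(B,None,fx=7,fy=7,interpolation=cv2.INTER_CUBIC))
bluerect(a,(150,140,260,250),(94,98))
bluerect(b,(250,120,370,250),(94,98))
for f,bx in(('top9',(175,190,200,215)),('scene9',(318,180,345,200))):
  for z in(97,104):
    s=load(f);x0,y0,x1,y1=bx;im=s['image'].astype(float)[y0:y1,x0:x1];m=im[...,0]-np.maximum(im[...,1],im[...,2]);m[m<60]=0
    M=cv2.moments(m.astype(np.float32));uv=(M['m10']/M['m00']+x0,M['m01']/M['m00']+y0);print(f,z,np.round(uv,1),ray(s,uv,z)[0].round(1))
# raw image diff of bystanders
for n in('top','scene'):
    d=cv2.absdiff(load(n+'0')['image'],load(n+'9')['image']).max(2);print(n,(d>60).sum())
"
```

```text
t 23.4 pos [450.4 -68.3 233.5] toolx yaw 23.99 down [ 0.007 -0.001 -1.   ] F [ 0.3  0.7 -0.4] open 0.2 j [-0.4   0.09  1.78  0.    1.26 -0.82]
  shift mm [179.6  63.5 243.5] cmd t [0.2993 0.1059 0.4058] r [ 0.0082 -0.0073  0.0112] deg [ 0.2 -0.2  0.3]
blue z 94 [539.5 176.7] [151.1 190.6] 24.23
blue z 98 [539.1 176.1] [150.7 190. ] 24.23
blue z 94 [536.6 177.3] [154.3 196.8] 23.92
blue z 98 [540.1 177.3] [153.6 196. ] 23.92
top9 97 [187.5 205.8] [516.  226.6  97. ]
top9 104 [187.5 205.8] [515.4 225.4 104. ]
scene9 97 [323.6 192.7] [513.8 227.7  97. ]
scene9 104 [323.6 192.7] [520.1 227.4 104. ]
top 17097
scene 24904
```

View pics/c9.png

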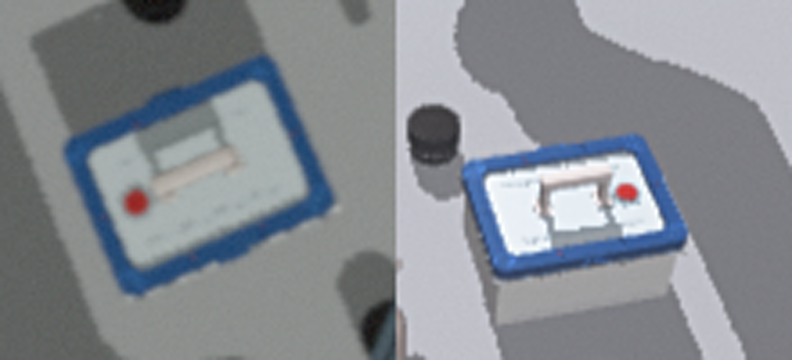

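View pics/c9b.png

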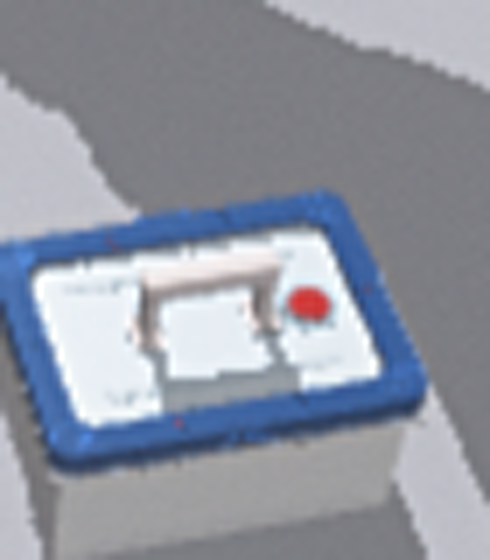

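View pics/scene9.png

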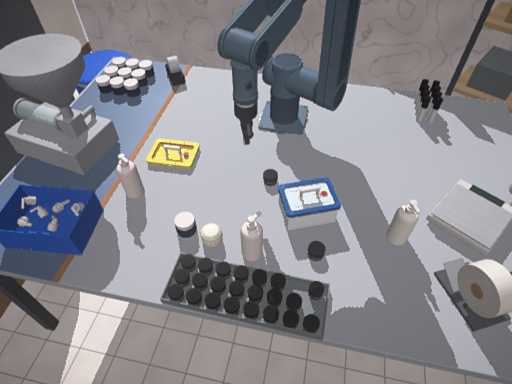

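All bystanders look as they were, and the vent plug is clearly lower. It stopped about 0.8 mm higher than I predicted relative to the rim stops, which is near the reading noise. There is time to re-press the vent once and average the readings.

Request:
apply_moves(
  series=[
    {"tx":0.05,"ty":0.0,"tz":0.07,"rx":0,"ry":0,"rz":0,"hand":1},
    {"tx":0.1,"ty":0.0,"tz":0.14,"rx":0,"ry":0,"rz":0,"hand":1},
    {"tx":0.16,"ty":0.02,"tz":0.21,"rx":0,"ry":0,"rz":0,"hand":1},
    {"tx":0.21,"ty":0.04,"tz":0.28,"rx":0,"ry":0,"rz":0,"hand":1},
    {"tx":0.26,"ty":0.07,"tz":0.35,"rx":0,"ry":0,"rz":0,"hand":1},
    {"tx":0.297,"ty":0.1,"tz":0.402,"rx":0.008,"ry":0,"rz":0.011,"hand":1},
    {"tx":0.299,"ty":0.106,"tz":0.406,"rx":0.008,"ry":-0.007,"rz":0.011,"hand":1},
    {"tx":0.299,"ty":0.13,"tz":0.406,"rx":0.008,"ry":-0.007,"rz":0.011,"hand":1},
    {"tx":0.299,"ty":0.13,"tz":0.406,"rx":0.008,"ry":-0.007,"rz":0.011,"hand":1},
  ],
)

```text
time: 24.52
tool_pos: [514.6, 226.1, 154.3]
tcp_rot: [-0.691, 0.692, 0.147, -0.149]
ft_force: [-0.3, 1.3, -0.1]
opening: 0.1
```

```bash
python3 -c "
from h import *
lid(0,57,125)"
```

```text
t 24.52 pos [514.6 226.1 154.3] toolx yaw 24.14 down [-0.002 -0.001 -1.   ] F [-0.3  1.3 -0.1] open 0.1 j [ 0.22  0.36  1.63 -0.    1.15 -0.21]
  shift mm [ 1.6 29.3  1.4] cmd t [0.0026 0.0489 0.0023] r [-0.0005 -0.002  -0.0052] deg [-0.  -0.1 -0.2]
```

Request:
apply_moves(
  series=[
    {"tx":0.003,"ty":0.02,"tz":0.002,"rx":0,"ry":0,"rz":-0.005,"hand":1},
    {"tx":0.003,"ty":0.045,"tz":0.002,"rx":0,"ry":0,"rz":-0.005,"hand":1},
    {"tx":0.003,"ty":0.058,"tz":0.002,"rx":0,"ry":0,"rz":-0.005,"hand":1},
    {"tx":0.003,"ty":0.064,"tz":0.002,"rx":0,"ry":0,"rz":-0.005,"hand":1},
    {"tx":0.003,"ty":0.068,"tz":0.002,"rx":0,"ry":0,"rz":-0.005,"hand":1},
  ],
)

```text
time: 25.15
tool_pos: [515.8, 227.9, 114.0]
tcp_rot: [0.692, -0.691, -0.148, 0.148]
ft_force: [-5.0, -1.4, 13.7]
opening: -0.1
```

```bash
python3 -c "
from h import *
Z=[]
for i in range(6):
    s=eyes.snapshot('scene');st=bot.sense();Z.append((st['tool_pos'][2],st['ft_force'][2]))
print(np.round(Z,2).tolist())
cv2.imwrite('pics/c10.png',cv2.resize(cv2.cvtColor(s['image'],cv2.COLOR_RGB2BGR)[130:220,270:360],None,fx=6,fy=6,interpolation=cv2.INTER_CUBIC))
"
```

```text
[[114.09, 0.5], [114.04, 2.51], [114.06, 2.25], [114.07, 3.79], [114.05, 3.21], [114.06, 5.14]]
```

View pics/c10.png

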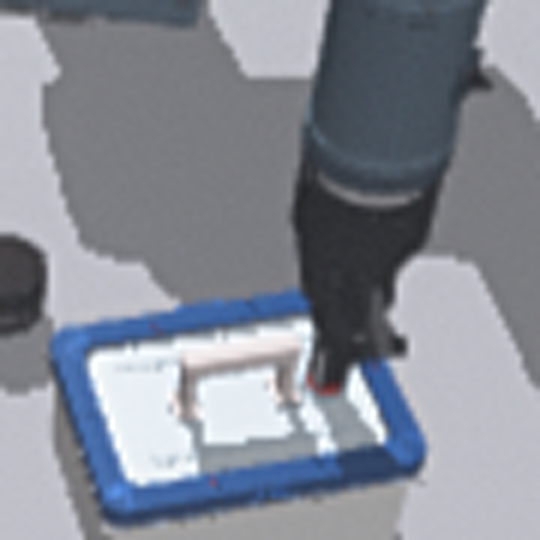

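Averaged contact is TCP z 114.06, so the tip is at 97.0. That is exactly the closed height of the vent (90+7), with under 0.1 mm of scatter. All rim stops had the tip at 97.1 or lower, against 98 nominal, so they are home. I'll withdraw and hand in.

Request:
apply_moves(
  series=[
    {"tx":0,"ty":-0.05,"tz":0,"rx":0,"ry":0,"rz":0,"hand":1},
    {"tx":-0.03,"ty":-0.12,"tz":-0.03,"rx":0,"ry":0,"rz":0,"hand":1},
    {"tx":-0.15,"ty":-0.18,"tz":-0.1,"rx":0,"ry":0,"rz":0,"hand":1},
    {"tx":-0.22,"ty":-0.2,"tz":-0.2,"rx":0,"ry":0,"rz":0,"hand":1},
    {"tx":-0.28,"ty":-0.2,"tz":-0.3,"rx":0,"ry":0,"rz":0,"hand":1},
    {"tx":-0.3,"ty":-0.2,"tz":-0.4,"rx":0,"ry":0,"rz":0,"hand":1},
    {"tx":-0.3,"ty":-0.2,"tz":-0.4,"rx":0,"ry":0,"rz":0,"hand":1},
    {"tx":-0.3,"ty":-0.2,"tz":-0.4,"rx":0,"ry":0,"rz":0,"hand":1},
  ],
)

```text
time: 26.45
tool_pos: [450.2, -67.5, 234.1]
tcp_rot: [-0.691, 0.692, 0.147, -0.146]
ft_force: [-1.2, 0.7, -0.1]
opening: -0.1
```

```bash
python3 -c "
from h import *
a=snap('top','top11');bluerect(a,(150,140,260,250),(98,))
st=bot.sense();print(st['time'],np.round(st['tool_pos'],1),np.round(st['ft_force'],1))
print(bot.finish_job())"
```

```text
blue z 98 [539.1 176.1] [150.7 189.8] 24.33
26.5 [449.9 -65.8 233.9] [ 0.4 -0.4  0.2]
the job is handed in; nothing more can be done
None
```

View pics/top11.png

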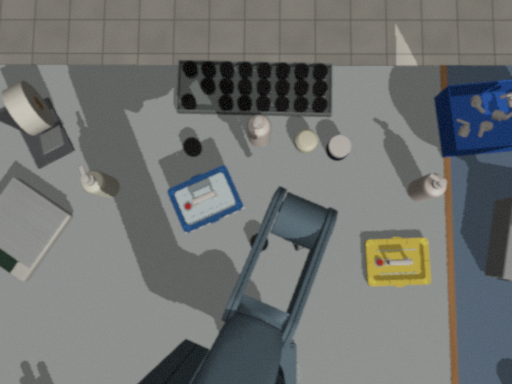

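I put the blue-rimmed lid on the tub and let go of it only once it rested there. I then pressed all six rim lengths down to hard stops at about 20–36 N, and last of all pushed the vent plug in. The job was handed in at 26.5 s.

- **Position:** the lid ended at (539, 176), turned 24.3°. The tub was measured at (538.6, 176.3), 24.2° before I started, so it was not shoved noticeably. The bottles and jars look unmoved by eye in the last pictures; the arm partly hides the near black jar in the final top view.
- **Vent:** a second press put the plug's top at 97.0 mm, which is its closed height.
- **Disagreement:** the rim stops read about 1–2 mm lower than the nominal seated height. I took this as give under load at the edges and did not check it separately.

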